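# Clamp the honey jar at its set force

## Task

Stand the honey jar upright in the open jaws of the jar clamp on the table and let go of it, then turn the clamp's knob clockwise until the little spring tab on the moving jaw has popped up all the way, so the jar is held firmly for opening. Stop there and let go of the knob: much more tightening would crack the glass. Do not knock the other things about.

Things in the scene. Friction and masses are not known exactly. Their poses are not given: they have to be found in the camera images.
- honey_jar: glass jar of honey with a dark screw lid, round, 65 mm across and 86 mm high, 0.33 kg; origin at the centre of its underside, z up. The lid (top 11 mm) is as wide as the glass.
- jar_clamp: grey screw clamp for jars, fixed to the table; base 110 (x) x 260 (y) mm, its top 12 mm above the table; origin at the centre of its underside. The screw runs along its own y axis: at the -y end a gearbox 58 mm high with the knob on top (axis at y = -85 mm), then the moving jaw, and at the +y end a V stop that opens towards -y. The jaws stand 15 to 53 mm above the table.
- jar_place (a point): point on the clamp's base (clamp frame x 0, y 45, z 12 mm) where the jar fits between the open jaws, which are at least 75 mm apart; axes as the clamp's. The V stop sits on an adjusting screw of unknown setting: the jar pressed home into the V has its centre at x = 0, y = 50 to 58 mm in the clamp's frame.
- knob_grip (a point): point on the knob's axis, 90 mm above the table, the height to grip. The knob is an upright black bar, 50 mm long, 16 mm thick, from 65 to 99 mm above the table; this frame's x runs along the bar, its y across the 16 mm thickness, z up
- tighten_knob (a joint): angle of the knob in rad, 0 to 6.2, growing clockwise as seen from above (tightening). At 0 the bar lies along the clamp's own x axis. Each radian drives the moving jaw 6 mm towards the V stop. It needs about 0.15 N m, 0.3 N m under load, and stays where it is left.
- tab_top (a point): top of the spring tab, an upright aluminium tongue 13 x 5 mm in the moving jaw's dark block, 28 mm behind the carriage's origin. Down, it is flush with the block, 52 mm above the table. As the squeeze nears the set force of about 17 N it rises 12 mm within about 0.3 rad of knob, and stays at 64 mm; about 0.4 rad more cracks the jar.
- salt_shaker: glass shaker with a grey dome cap, 44 mm across, 90 mm high, standing by; origin at the centre of its underside
- glass_1: empty drinking glass, 81 mm across, 93 mm high, standing by; origin at the centre of its underside
- milk_jug: white milk jug, 170 mm high, standing by; origin at the centre of its underside
- white_mug: white mug, 96 mm high, standing by; origin at the underside
- sugar_caddy: small black box with sachets, 71 mm high, standing by; origin at the underside
- jaw_carriage: dark steel block of the moving jaw, 56 mm wide, 24 mm long, its top 52 mm above the table, that carries the pad in front and the tab in its top; axes as the clamp's. Origin where the pad's face is when nothing presses on it, 34 mm above the table: clamp frame x = 0, y = 3 mm + 6 mm per rad of knob.
- pad_face (a point): centre of the rubber face of the moving jaw's pad (60 mm wide, 38 mm high), 34 mm above the table, axes as the clamp's. A preloaded spring behind it gives way from 8 N on, by 1 mm for each 2 to 2.5 N (about 18 N at 4.5 mm). Pushed back more than 7 mm (about 24 N) towards -y from the carriage's origin, the jar cracks.
There are look-alikes about, which are no part of the job. Leave any blue look-alike of the honey_jar alone.

How it is judged:
By the outcome, as a careful person would: the job done as asked, in the order asked, and still so for the second after the job is handed in, with the robot touching nothing.
It also fails if it takes over 64 s, if anything falls off the work surface, if the arm or the gripper's body presses on something with over 40 N, if the wrist force passes 120 N, or if a joint passes its speed limit or range.

## Robot

A 6-joint arm with a two-finger parallel gripper is mounted at the origin on a cart in front of the work surface, level with it; the furniture and walls round the work are solid. World frame = base frame: x ahead of the robot, y to its left, z up, the work surface at z = 0. Lengths are in m, angles in rad, forces in N, time in s.
With the tool pointing down it reaches from about 0.3 to 0.875 m from the base axis. Payload 6.4 kg.
Tool frame: the origin (TCP) lies at the very end of the fingers, on their centre line; the grasp point (between the pads) lies ctrl.pinch_z behind it (ctrl.pinch_z is the distance from the TCP to the grasp point, in m); y points along the fingers, z is the direction in which the jaws open and shut, and the axes are right-handed (so a half turn about y gives the same grasp; the last joint's range is limited). The gripper opens to 85 mm and grips with 20 to 120 N. Pads are 22 mm wide; open, the fingers measure 114 mm over their backs; the gripper's body (76 mm by 85 mm) begins 54 mm behind the grasp point. The pads swing forward as they close: fully open they stand 13 mm farther back than shut.
Start: joints at [-0.206, 0.181, 1.607, -0, 1.354, -0.206], TCP at [0.575, 0, 0.203] pointing down, gripper open.
Joint ranges: [-2.99, 2.99], [-0.89, 2.07], [0.3, 2.58], [-1.14, 4.28], [0, 2.63], [-3.12, 3.12]. Speed limits (rad/s): [2.57, 2.57, 3.01, 3.14, 3.14, 3.14].

## Interface

Orientations are given as a unit quaternion [w, x, y, z].
In Python, from bench import ctrl gives the robot as it stands.
- The arm moves only by the shell command python3 -m pendant 'ROWS'. ROWS is JSON, one flat list of numbers, 7 for each row, row after row: the shift along the world's x, y, z in m, then the turn, a rotation vector about the world's x, y, z in degrees, then the finger opening in m, from 0 to 0.0854. In form: [tx, ty, tz, rx, ry, rz, hand, tx, ty, tz, rx, ry, rz, hand, ...]. A call has 1 to 12 rows; each row shifts and turns the commanded pose from where the row before left it; what a row does not reach is not made up. A row lasts 1/8 s, in which the tool goes at most 62.5 mm and 10.7 degrees, less where a joint would pass 70% of its speed; a pose out of reach is approached as far as the arm can. A call with a gripper value outside its range is refused whole. The fingers move at their own pace and stop on an object; the grip force is fixed at half the most. Time passes only in rows, so rows that do not move let the fingers close. It gives the time, the measured TCP pose, the force and the opening at its end, in the units of the state.
- ctrl.get_obs(): the state, without advancing time (a new reading comes with each control period).
- ctrl.camera(name): name is "scene" or "side" or "wrist"; returns the picture (400x640x3 uint8, red, green, blue); there is no depth.
- ctrl.camera_info(name): a dict with "fx", "fy", "cx", "cy" (pixels), "origin" and "rotation" of the camera in the world; the wrist camera has in their place "tool_from_camera" (4x4, takes a point from camera to tool coordinates, whose origin is the TCP and whose axes are the tool frame's). Camera axes: x right, y down, z forward; pixel columns grow to the right and rows downward; lengths in m; the calibration is good to about 2 mm. A picture is of the moment at which its call begins: read the wrist's pose just before it. camera_info takes no time and is no camera call.
- ctrl.hand_in(): hands the job in, once; it reports no verdict.
Trained networks look in the newest picture that a camera, given by its name, has taken for a name from the list of things; names that differ only in an ending like _2 or _b are one class to them, and where a whole thing is asked for, a point or a joint stands for the part that bears it (a point fixed in the world has none). Each returns a list of dicts, best first, with "score" (0 to 1); they miss things now and then, are a little off and sometimes report something else, mostly with a low value. They report only what shows in the picture. A call takes as long as a camera call. They do not tell look-alikes from the thing itself.
- ctrl.silhouettes(target, camera): "mask" (400x640 bool, what is visible of it) and "bbox" ([left, top, right, bottom] in pixels, round what is visible of it).
The state is a dict: "time_s": time; "q": joint angles; "dq": joint speeds; "joint_efforts": joint torques, N m; "eef_pos": TCP position; "eef_rot": TCP orientation; "wrist_force": force on the tool from outside, world axes, zero at the start; "torque": the same for the moment, N m; "opening": opening from 0.0 (shut) to 1.0 (fully open).
Only numpy, scipy, OpenCV 4.12 (cv2) and the standard library are available. Lean on these libraries where they do the work, as an engineer would, in place of code of your own. Each camera call takes 0.05 s, during which the arm holds its last target.

## Working session

There is one attempt and no reset: what is moved stays moved. The work goes in short steps, Python scripts to look and compute and a shell command to move; the robot and the scene stay as the last step left them, time stands still between calls to the robot, and variables do not carry over. Pictures are saved under pics/ and viewed, and the job is handed in when it is done.

```bash
ls; mkdir -p pics; python3 - <<'E'
from bench import ctrl
import cv2
o=ctrl.get_obs();print({k:o[k] for k in('time_s','eef_pos','eef_rot','wrist_force','opening')},ctrl.pinch_z)
for n in('scene','side','wrist'):
    im=ctrl.camera(n);cv2.imwrite(f'pics/{n}0.png',im[:,:,::-1]);print(n,ctrl.camera_info(n))
E
```

```text
pics
{'time_s': 0.0, 'eef_pos': array([5.74382277e-01, 1.50332987e-04, 2.01665200e-01]), 'eef_rot': array([ 0.49964445, -0.5003463 ,  0.50053485, -0.49947359]), 'wrist_force': array([-0.76089782, -0.52064628, -0.12371679]), 'opening': 0.998467927924482} 0.0187
scene {'fx': 498.34497906809105, 'fy': 498.34497906809105, 'cx': 321.0871540879749, 'cy': 203.61074693132534, 'origin': array([-0.55037489, -0.60871496,  1.01931517]), 'rotation': array([-0.38289304,  0.77648542, -0.44376444,  0.23137941])}
side {'fx': 455.7494830385763, 'fy': 455.7494830385763, 'cx': 315.81134264157254, 'cy': 200.34107606041817, 'origin': array([0.01923983, 1.25588608, 0.91362065]), 'rotation': array([ 0.09548402, -0.15091675,  0.85963399, -0.47868189])}
wrist {'fx': 293.94968253320457, 'fy': 293.94968253320457, 'cx': 316.4873360030061, 'cy': 203.99005275117585, 'tool_from_camera': array([[-3.33663536e-04,  9.48122816e-01,  3.17904097e-01,
        -8.09569860e-02],
       [ 1.85736613e-04, -3.17904051e-01,  9.48122872e-01,
        -1.70129957e-01],
       [ 9.99999927e-01,  3.75400460e-04, -7.00281304e-05,
        -4.29213484e-05],
       [ 0.00000000e+00,  0.00000000e+00,  0.00000000e+00,
         1.00000000e+00]])}
```

View pics/scene0.png

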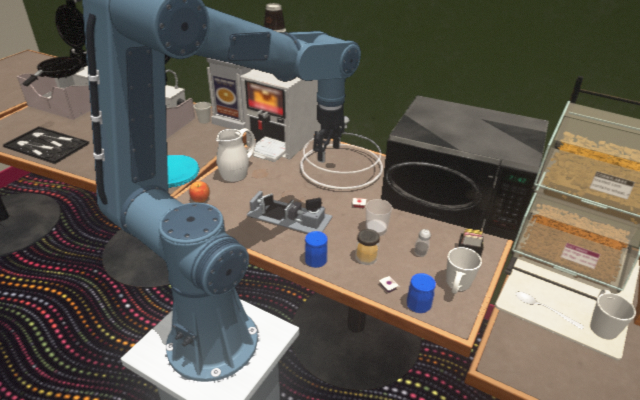

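View pics/side0.png

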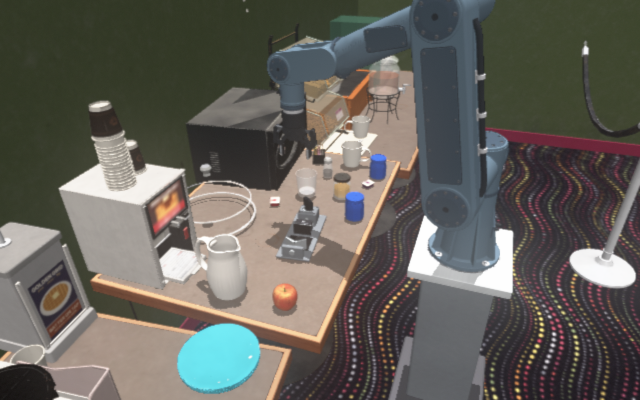

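View pics/wrist0.png

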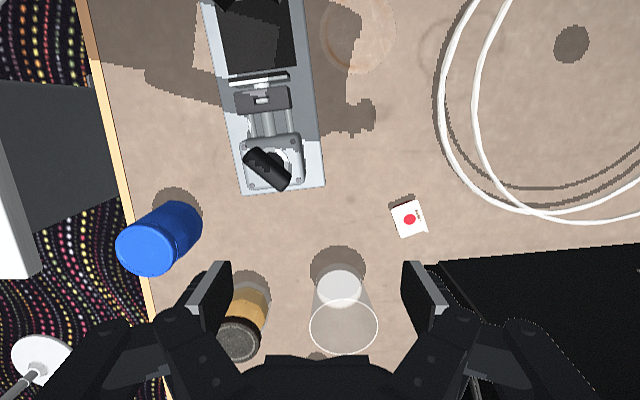

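```bash
cat > h.py <<'E'
from bench import ctrl
import numpy as np, cv2
from scipy.spatial.transform import Rotation as R
def rq(q): return R.from_quat([q[1],q[2],q[3],q[0]]).as_matrix()
def cam(n,o=None):
    i=ctrl.camera_info(n)
    K=(i['fx'],i['fy'],i['cx'],i['cy'])
    if n=='wrist':
        o=o or ctrl.get_obs()
        T=np.eye(4);T[:3,:3]=rq(o['eef_rot']);T[:3,3]=o['eef_pos']
        T=T@i['tool_from_camera']
        return K,T[:3,:3],T[:3,3]
    r=np.array(i['rotation']); r=rq(r) if r.size==4 else r
    return K,r,np.array(i['origin'])
def proj(c,P):
    K,r,t=c; p=(np.atleast_2d(P)-t)@r
    return np.c_[K[0]*p[:,0]/p[:,2]+K[2],K[1]*p[:,1]/p[:,2]+K[3]]
def back(c,uv,z):
    K,r,t=c; uv=np.atleast_2d(uv)
    d=np.c_[(uv[:,0]-K[2])/K[0],(uv[:,1]-K[3])/K[1],np.ones(len(uv))]@r.T
    return t+d*((z-t[2])/d[:,2])[:,None]
def cylhull(c,x,y,rad,z0,z1):
    a=np.linspace(0,2*np.pi,48); 
    P=np.vstack([np.c_[x+rad*np.cos(a),y+rad*np.sin(a),np.full(48,z)] for z in(z0,z1)])
    return cv2.convexHull(proj(c,P).astype(np.float32))[:,0]
def fitcyl(obs,x0,rad,z0,z1):
    from scipy.optimize import least_squares
    # obs: list of (cam, bbox)
    def f(p):
        e=[]
        for c,b in obs:
            h=cylhull(c,p[0],p[1],rad,z0,z1); e+=list(np.r_[h.min(0),h.max(0)]-np.array(b))
        return e
    s=least_squares(f,x0,loss='soft_l1');return s.x,np.round(s.fun,1)
E
python3 - <<'E'
from h import *
print(cam('scene')[1],cam('wrist')[1])
for n in('scene','side','wrist'):
    c=cam(n)
    for t in ('honey_jar','jar_clamp','knob_grip','jaw_carriage','tab_top','pad_face','glass_1','salt_shaker','milk_jug','white_mug','sugar_caddy'):
        for s in ctrl.silhouettes(t,n)[:4]:
            if s['score']<.2: continue
            b=s['bbox'];print(n,t,round(s['score'],2),b,'px',int(s['mask'].sum()),np.round(back(c,[(b[0]+b[2])/2,(b[1]+b[3])/2],.04)[0],3))
E
```

```text
[[ 0.49907339 -0.5119661   0.6991541 ]
 [-0.86634036 -0.31293209  0.38926582]
 [ 0.01949685 -0.79997763 -0.59971298]] [[ 9.99998738e-01  8.02376783e-04 -1.37125865e-03]
 [ 3.25264846e-04 -9.48213020e-01 -3.17634952e-01]
 [-1.55510822e-03  3.17634105e-01 -9.48212084e-01]]
scene honey_jar 0.89 [353.8, 229.1, 379.9, 266.3] px 732 [ 0.474 -0.196  0.04 ]
scene honey_jar 0.86 [410.8, 274.5, 436.9, 312.4] px 915 [ 0.389 -0.405  0.04 ]
scene honey_jar 0.68 [304.2, 231.3, 325.5, 270.9] px 719 [ 0.382 -0.072  0.04 ]
scene jar_clamp 0.85 [248.6, 191.1, 330.9, 233.5] px 2062 [0.499 0.089 0.04 ]
scene knob_grip 0.61 [445.5, 247.3, 479.4, 293.5] px 1173 [ 0.528 -0.467  0.04 ]
scene knob_grip 0.43 [307.4, 196.5, 321.1, 209.3] px 171 [0.583 0.048 0.04 ]
scene jaw_carriage 0.84 [282.7, 197.6, 302.1, 219.1] px 301 [0.521 0.093 0.04 ]
scene tab_top 0.44 [217.2, 129.1, 256.0, 184.8] px 1518 [0.678 0.44  0.04 ]
scene glass_1 0.63 [365.6, 198.1, 391.3, 236.4] px 706 [ 0.624 -0.164  0.04 ]
scene salt_shaker 0.91 [415.0, 232.3, 433.4, 255.8] px 302 [ 0.578 -0.335  0.04 ]
scene milk_jug 0.68 [216.6, 128.0, 2
[... 1614 characters left out ...]
rist honey_jar 0.64 [215.9, 278.5, 272.8, 363.6] px 3025 [ 0.476 -0.201  0.04 ]
wrist honey_jar 0.3 [227.4, 73.8, 290.1, 91.3] px 761 [0.514 0.104 0.04 ]
wrist jar_clamp 0.88 [200.6, 2.7, 326.3, 194.8] px 18290 [0.518 0.088 0.04 ]
wrist jar_clamp 0.33 [215.2, 278.5, 270.9, 364.2] px 3057 [ 0.474 -0.201  0.04 ]
wrist knob_grip 0.83 [241.8, 145.5, 292.7, 191.3] px 1275 [0.518 0.012 0.04 ]
wrist jaw_carriage 0.9 [226.9, 70.8, 293.5, 140.8] px 2449 [0.514 0.081 0.04 ]
wrist pad_face 0.77 [228.1, 74.2, 292.0, 88.7] px 701 [0.516 0.105 0.04 ]
wrist glass_1 0.65 [308.3, 263.5, 378.1, 354.8] px 5011 [ 0.611 -0.181  0.04 ]
wrist salt_shaker 0.57 [200.1, 0.0, 324.5, 196.6] px 18153 [0.517 0.088 0.04 ]
```

```bash
python3 - <<'E'
import cv2
im=cv2.imread('pics/wrist0.png')[0:380,80:400];cv2.imwrite('pics/wc0.png',cv2.resize(im,None,fx=1.55,fy=1.55,interpolation=2))
im=cv2.imread('pics/scene0.png')[170:320,200:500];cv2.imwrite('pics/sc0.png',cv2.resize(im,None,fx=2.6,fy=2.6,interpolation=2))
E
```

```text
(no output)
```

View pics/wc0.png

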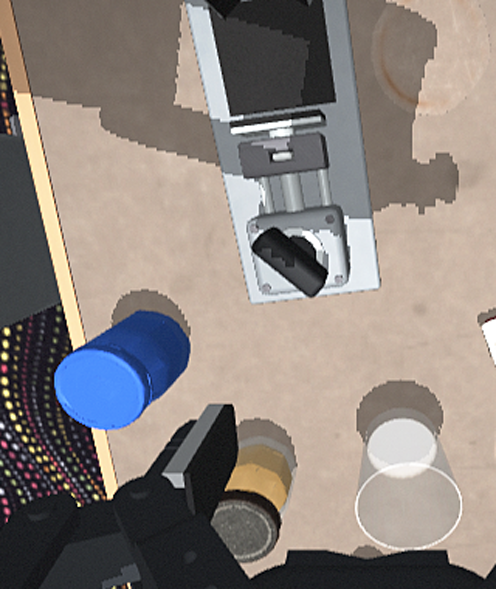

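View pics/sc0.png

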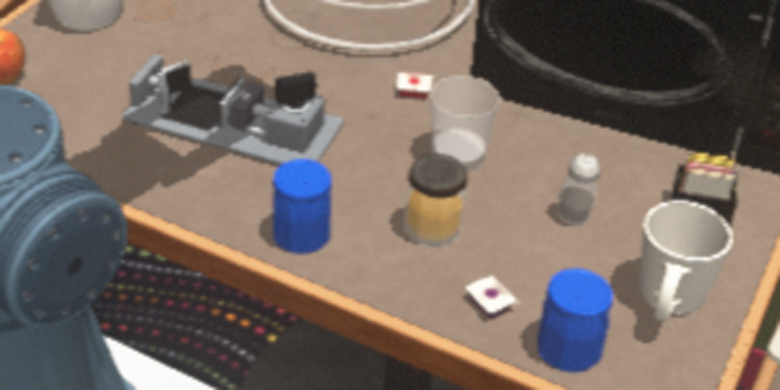

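Candidates for the jar in the scene image: amber with a dark lid at (367,247), a blue one at (316,250) and a blue one at (421,293). The amber one is the honey jar, and the crop confirms it. Next I measure the jar and the clamp.

```bash
python3 - <<'E'
from h import *
S,D,W=cam('scene'),cam('side'),cam('wrist')
print('honey',fitcyl([(S,[353.8,229.1,379.9,266.3]),(D,[333.3,172.7,350.7,202.5]),(W,[215.9,278.5,272.8,363.6])],[.474,-.196],.0325,0,.086))
print('blue1',fitcyl([(S,[304.2,231.3,325.5,270.9]),(D,[347.4,191.8,364,224.3]),(W,[116.3,201.9,200.4,277.3])],[.38,-.07],.0325,0,.086))
print('glass',fitcyl([(S,[365.6,198.1,391.3,236.4]),(D,[298.3,167.6,316.9,195.2])],[.615,-.18],.037,0,.093))
c=back(W,[[241,195],[326,186]],.012);print(c,np.linalg.norm(c[0]-c[1]))
# knob top bar ends: mask min area rect at z=.099
m=[s for s in ctrl.silhouettes('knob_grip','wrist')][0]['mask'].astype(np.uint8)
print(cv2.minAreaRect(cv2.findNonZero(m)))
s=ctrl.silhouettes('jar_clamp','wrist')[0]['mask'].astype(np.uint8)
cs=max(cv2.findContours(s,0,2)[0],key=cv2.contourArea);print(cv2.approxPolyDP(cs,4,True)[:,0].tolist())
E
```

```text
honey (array([ 0.474457  , -0.19322294]), array([ 0.5, -0.8, -1.3, -1.3, -0. , -0.3, -0.2, -2.2, -8.5,  1.1, -1.7,
       -0.8]))
blue1 (array([ 0.38671341, -0.07036343]), array([-0.4, -0.6,  1. , -3.1, -2. , -0.4,  0.3, -2.7, -3.3, -2.3,  2.2,
        0.6]))
glass (array([ 0.61420547, -0.17035434]), array([ 0.6,  0.9,  1.1,  0.4, -2.7, -0.1, -1.5,  2.5]))
[[ 0.47823348 -0.02787807  0.012     ]
 [ 0.58701058 -0.01591712  0.012     ]] 0.10943272796481072
((269.55462646484375, 164.89791870117188), (54.035118103027344, 29.106311798095703), 39.47245788574219)
[[198, 0], [241, 193], [324, 185], [303, 0]]
```

```bash
python3 -m pendant '[-0.025,-0.048,0,0,0,0,0.085,-0.025,-0.048,0,0,0,0,0.085,-0.025,-0.049,0,0,0,0,0.085,-0.025,-0.048,-0.01,0,0,0,0.085,0,0,0,0,0,0,0.085]'
python3 - <<'E'
from h import *
o=ctrl.get_obs();im=ctrl.camera('wrist');cv2.imwrite('pics/w1.png',im[:,:,::-1]);W=cam('wrist',o)
for s in ctrl.silhouettes('honey_jar','wrist'): print(s['score'],s['bbox'],np.round(back(W,[(s['bbox'][0]+s['bbox'][2])/2,s['bbox'][1]],.0)[0],3))
print(o['eef_pos'],o['q'])
print(cylhull(W,.4745,-.1932,.0325,0,.086).min(0),cylhull(W,.4745,-.1932,.0325,0,.086).max(0))
E
```

```text
time_s: 2.52
eef_pos: [0.4732, -0.1958, 0.192]
eef_rot: [0.498, -0.499, 0.502, -0.501]
wrist_force: [0.9, 0.2, -0.4]
opening: 0.989
0.84 [217.5, 287.1, 277.8, 370.9] [ 0.373 -0.362  0.   ]
0.72 [281.5, 143.4, 346.1, 219.3] [ 0.47  -0.159  0.   ]
0.59 [176.7, 5.8, 267.3, 99.1] [ 0.374 -0.014  0.   ]
[ 0.47318472 -0.19576042  0.19199577] [-6.23845713e-01  5.01855605e-02  1.77338074e+00 -8.03896429e-04
  1.31900560e+00 -6.18359385e-01]
[284.7034  145.18782] [351.35626 221.1451 ]
```

View pics/w1.png

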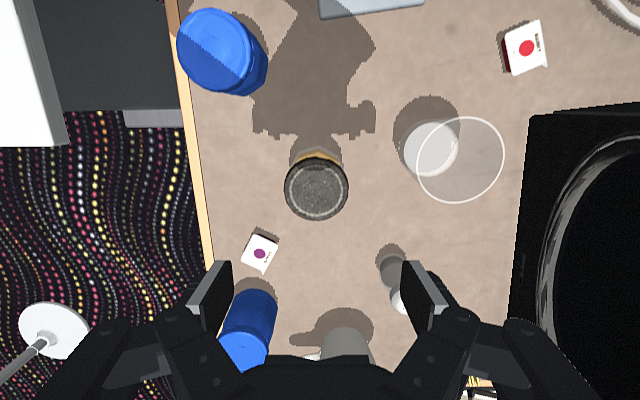

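```bash
python3 - <<'E'
from h import *
W=cam('wrist')
print(fitcyl([(W,[281.5,143.4,346.1,219.3])],[.474,-.193],.0325,0,.086))
print(back(W,[[316,189]],.086))
print(back(W,[[431,6],[321,18]],.012))
E
```

```text
(array([ 0.47242817, -0.18880435]), array([-0.8,  0.2,  1.2, -0.1]))
[[ 0.47438662 -0.18962095  0.086     ]]
[[ 0.59272212 -0.01558237  0.012     ]
 [ 0.47979144 -0.02613944  0.012     ]]
```

The jar's lid is at pixel (316,188), as predicted to within a few mm. I descend and grip it.

```bash
python3 -m pendant '[0,0.003,-0.04,0,0,0,0.085,0,0.002,-0.04,0,0,0,0.085,0,0,-0.04,0,0,0,0.085,0,0,-0.03,0,0,0,0.085,0,0,0,0,0,0,0.085,0,0,0,0,0,0,0.05,0,0,0,0,0,0,0.05,0,0,0,0,0,0,0.05,0,0,0,0,0,0,0.05,0,0,0,0,0,0,0.05]'
```

```text
time_s: 3.88
eef_pos: [0.4761, -0.1886, 0.045]
eef_rot: [-0.5, 0.5, -0.499, 0.501]
wrist_force: [-3.7, 0.5, 4.6]
opening: 0.727
```

```bash
python3 -m pendant '[0,0,0,0,0,0,0.05,0,0,0.03,0,0,0,0.05,0,0,0.04,0,0,0,0.05,0,0,0.05,0,0,0,0.05,0,0,0,0,0,0,0.05]'
python3 - <<'E'
from h import *
im=ctrl.camera('wrist');cv2.imwrite('pics/w2.png',im[:,:,::-1]);o=ctrl.get_obs();print(o['eef_pos'],o['wrist_force'],o['opening'])
im=ctrl.camera('side');cv2.imwrite('pics/s2.png',cv2.resize(im[130:280,230:430,::-1],None,fx=3,fy=3,interpolation=2))
E
```

```text
time_s: 4.5
eef_pos: [0.4784, -0.1899, 0.1685]
eef_rot: [-0.501, 0.499, -0.496, 0.504]
wrist_force: [0.6, -0.8, -2.7]
opening: 0.725
[ 0.47667545 -0.18880672  0.16555282] [-0.04916125 -0.17002032 -4.7628708 ] 0.7238232720287535
```

View pics/w2.png

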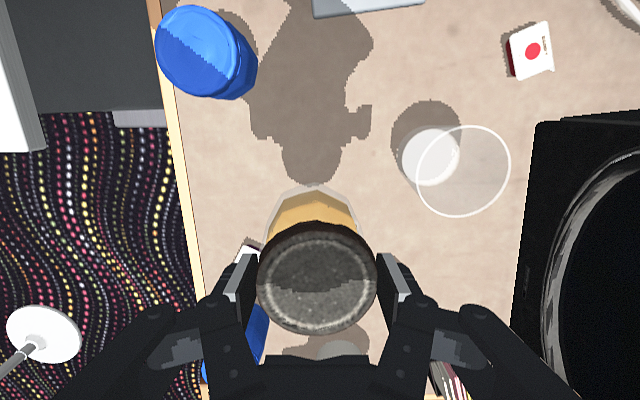

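View pics/s2.png

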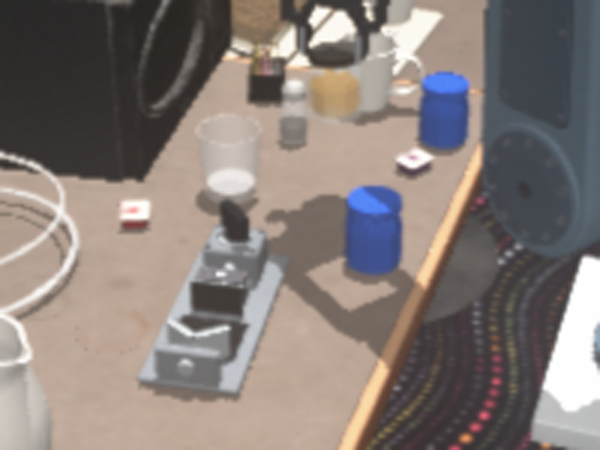

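```bash
python3 -m pendant '[0,0.02,0.03,0,0,0,0.05,0.006,0.045,0.01,0,0,1,0.05,0.008,0.045,0,0,0,2,0.05,0.008,0.045,0,0,0,2,0.05,0.008,0.045,0,0,0,1,0.05,0.008,0.045,0,0,0,0.2,0.05,0,0,0,0,0,0,0.05,0,0,0,0,0,0,0.05]'
python3 - <<'E'
from h import *
o=ctrl.get_obs();im=ctrl.camera('wrist');cv2.imwrite('pics/w3.png',im[:,:,::-1]);print(o['eef_pos'],o['wrist_force'],o['opening'])
W=cam('wrist',o)
for t in('jar_clamp','pad_face','knob_grip','tab_top','jaw_carriage'):
  for s in ctrl.silhouettes(t,'wrist')[:2]: print(t,s['score'],s['bbox'])
E
```

```text
time_s: 5.6
eef_pos: [0.5119, 0.057, 0.201]
eef_rot: [-0.526, 0.527, -0.473, 0.471]
wrist_force: [0.8, -0.5, -4.8]
opening: 0.725
[0.51194327 0.05700006 0.20103089] [ 0.80185086 -0.548721   -4.83160287] 0.7254303028916586
pad_face 0.77 [296.7, 132.3, 354.0, 143.7]
tab_top 0.63 [337.3, 307.3, 388.7, 361.8]
jaw_carriage 0.75 [298.8, 126.9, 355.3, 187.7]
```

View pics/w3.png

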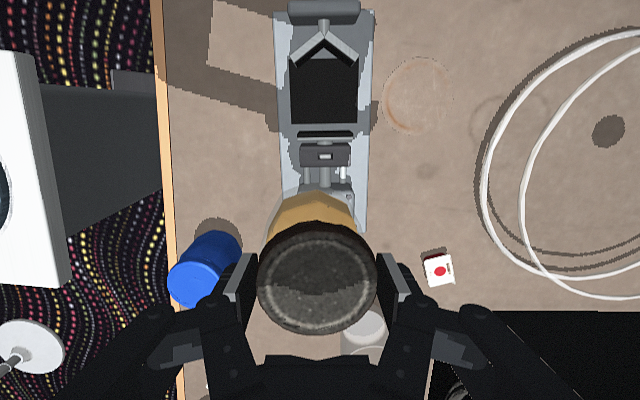

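```bash
python3 - <<'E'
from h import *
im=cv2.imread('pics/w3.png')[0:210,250:400];cv2.imwrite('pics/wc3.png',cv2.resize(im,None,fx=2.8,fy=2.8,interpolation=2))
W=cam('wrist')
Y=np.deg2rad(6.27);o=np.array([.5184,.1073]);ex=np.array([np.cos(Y),np.sin(Y)]);ey=np.array([-np.sin(Y),np.cos(Y)])
def cf(p): d=p[:,:2]-o; return np.round(np.c_[d@ex,d@ey]*1000,1)
print('base edges',cf(back(W,[[275.5,60],[281,190],[374.5,60],[367,190]],.012)))
print('pad bottom? top',cf(back(W,[[297,133],[354,131]],.053)))
print('V apex top',cf(back(W,[[322,34],[290,65],[357,65]],.053)))
print('jar', cf(back(W,[[317,278]],.201+.042)),cf(ctrl.get_obs()['eef_pos'][None]))
print(proj(W,np.array([[*(o+ .13*ey+s*.055*ex),.012] for s in(-1,1)])))
E
```

```text
base edges [[-56.4  78.7]
 [-56.4 -71.3]
 [ 53.6  78.4]
 [ 53.1 -71.6]]
pad bottom? top [[-31.7   3. ]
 [ 28.7   4.9]]
V apex top [[ -5.5  95.7]
 [-37.1  68.7]
 [ 29.2  68.5]]
jar [[-10.8 -52.4]] [[-11.  -50.3]]
[[274.57385006   6.35170999]
 [378.7616047    6.0416273 ]]
```

View pics/wc3.png

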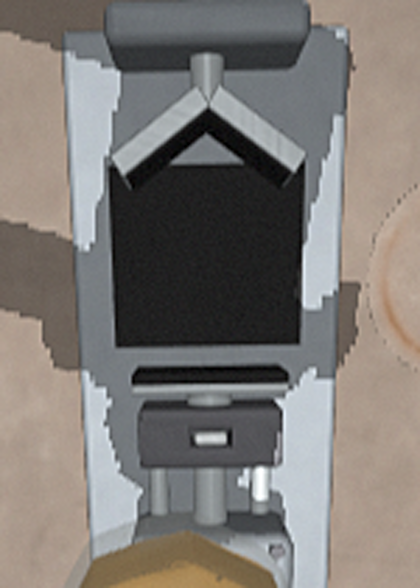

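```bash
python3 - <<'E'
from h import *
W=cam('wrist')
Y=np.deg2rad(6.27);o=np.array([.5184,.1073]);ex=np.array([np.cos(Y),np.sin(Y)]);ey=np.array([-np.sin(Y),np.cos(Y)])
def cf(p): d=p[:,:2]-o; return np.round(np.c_[d@ex,d@ey]*1000,1)
print('far corners',cf(back(W,[[273.5,11.5],[374.5,10.5]],.012)))
for z,v in((.053,138),(.015,131),(.053,141)): print(z,cf(back(W,[[325,v]],z)))
print('tab', cf(back(W,[[325.5,156.5]],.052)))
print('carr back/front', cf(back(W,[[325.5,164],[325.5,146]],.052)))
S=cam('scene')
E
```

```text
far corners [[-56.4 125.3]
 [ 50.7 125.9]]
0.053 [[-2.  -2.3]]
0.015 [[-1.   1.9]]
0.053 [[-1.9 -5.4]]
tab [[ -1.3 -22.2]]
carr back/front [[ -1.2 -30.4]
 [ -1.3 -10.8]]
```

```bash
python3 -m pendant '[0,0.03,0,0,0,0,0.05,0,0.032,0,0,0,0,0.05,0,0.032,0,0,0,0,0.05,0,0,-0.04,0,0,0,0.05,0,0,-0.04,0,0,0,0.05,0,0,-0.015,0,0,0,0.05,0,0,0,0,0,0,0.05,0,0,0,0,0,0,0.05]'
python3 - <<'E'
from h import *
o=ctrl.get_obs();print(o['eef_pos'],o['wrist_force'],o['opening'])
for n,(a,b,c,d) in(('scene',(150,260,230,350)),('side',(150,300,250,380))):
  im=ctrl.camera(n);cv2.imwrite(f'pics/{n}4.png',cv2.resize(im[a:b,c:d,::-1],None,fx=4,fy=4,interpolation=2))
im=ctrl.camera('wrist');cv2.imwrite('pics/w4.png',im[:,:,::-1])
E
```

```text
time_s: 6.9
eef_pos: [0.5146, 0.1509, 0.1094]
eef_rot: [0.527, -0.525, 0.472, -0.473]
wrist_force: [0.5, 0.7, -3.3]
opening: 0.726
[0.51457605 0.15087482 0.10940709] [ 0.54568733  0.71934007 -3.34788649] 0.7259929262994057
```

View pics/scene4.png

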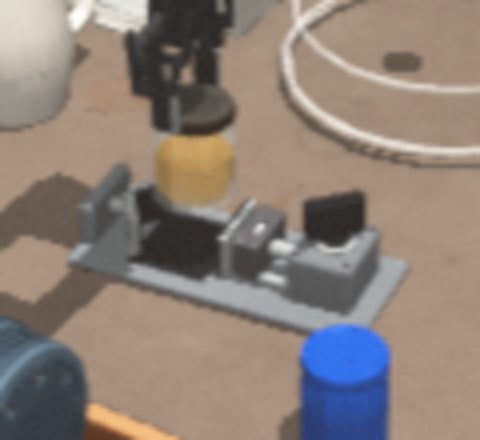

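View pics/side4.png

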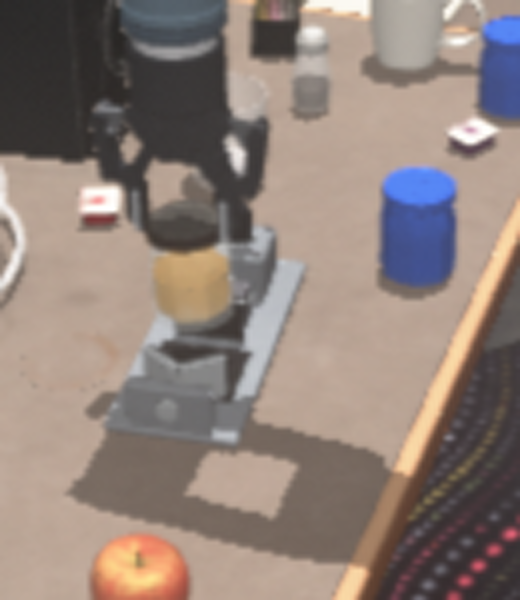

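View pics/w4.png

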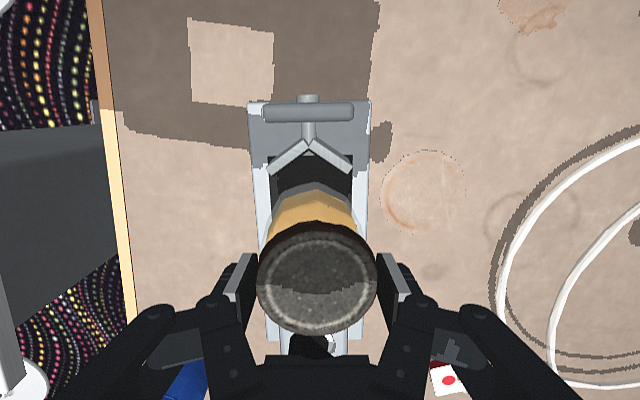

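```bash
python3 - <<'E'
from h import *
W=cam('wrist')
Y=np.deg2rad(6.27);o=np.array([.5172,.1046]);ex=np.array([np.cos(Y),np.sin(Y)]);ey=np.array([-np.sin(Y),np.cos(Y)])
def cf(p): d=p[:,:2]-o; return np.round(np.c_[d@ex,d@ey]*1000,1)
e=ctrl.get_obs()['eef_pos']
print('far',cf(back(W,[[248,102],[371,101]],.012)),'V',cf(back(W,[[309.5,140],[269,171],[352,169]],.053)))
print('edges',cf(back(W,[[258,210],[365,200]],.012)))
print('tcp',cf(e[None]),'jar',cf(back(W,[[317,278]],e[2]+.042)))
for n in('scene','side'):
  s=ctrl.silhouettes('honey_jar',n)
  print(n,[(round(t['score'],2),t['bbox']) for t in s])
E
```

```text
far [[-56.4 130.2]
 [ 49.2 130.9]] V [[ -3.  102.6]
 [-34.9  78.8]
 [ 30.   80.3]]
edges [[-54.2  31.7]
 [ 48.6  41.7]]
tcp [[ 2.2 46.4]] jar [[ 2.2 45.2]]
scene [(0.96, [267.3, 172.2, 293.2, 205.3]), (0.67, [304.6, 235.0, 326.2, 270.4]), (0.59, [407.8, 273.6, 435.6, 308.4])]
side [(0.92, [285.5, 197.0, 307.2, 234.2]), (0.72, [345.6, 191.1, 362.8, 223.0]), (0.6, [367.6, 154.4, 386.5, 178.7])]
```

```bash
python3 -m pendant '[-0.004,0,-0.02,0,0,0,0.05,0,0,-0.02,0,0,0,0.05,0,0,-0.006,0,0,0,0.05,0,0,0,0,0,0,0.05,0,0,0,0,0,0,0.05]'
python3 - <<'E'
from h import *
o=ctrl.get_obs();print(o['eef_pos'],o['wrist_force'],o['opening'])
im=ctrl.camera('wrist');cv2.imwrite('pics/w5.png',im[:,:,::-1])
n,(a,b,c,d)=('scene',(150,260,230,350))
im=ctrl.camera(n);cv2.imwrite(f'pics/{n}5.png',cv2.resize(im[a:b,c:d,::-1],None,fx=5,fy=5,interpolation=2))
E
```

```text
time_s: 7.78
eef_pos: [0.5097, 0.1511, 0.0625]
eef_rot: [0.527, -0.526, 0.472, -0.473]
wrist_force: [-0.4, 0.0, -4.2]
opening: 0.724
[0.50970891 0.15109189 0.06245414] [-0.41591752  0.00501152 -4.18992386] 0.7242952176894718
```

View pics/scene5.png

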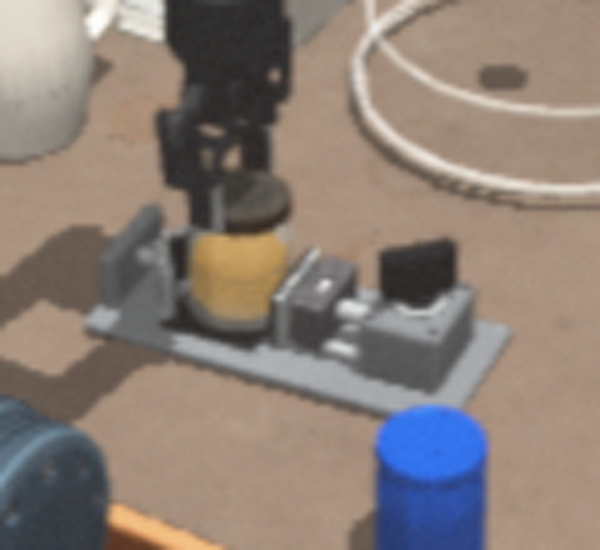

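View pics/w5.png

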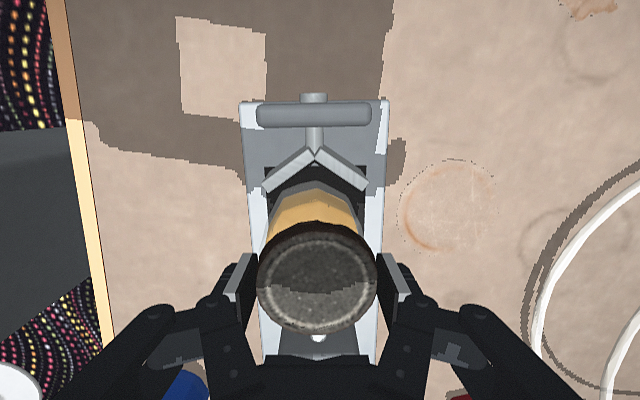

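```bash
python3 -m pendant '[0,0,-0.002,0,0,0,0.05,0,0,-0.001,0,0,0,0.05,0,0,-0.001,0,0,0,0.05,0,0,0,0,0,0,0.05]'; python3 -m pendant '[0,0,-0.001,0,0,0,0.05,0,0,0,0,0,0,0.05]'
```

```text
time_s: 8.38
eef_pos: [0.5091, 0.151, 0.0575]
eef_rot: [0.526, -0.526, 0.472, -0.472]
wrist_force: [0.9, 0.7, -2.9]
opening: 0.724
time_s: 8.62
eef_pos: [0.5091, 0.1511, 0.0572]
eef_rot: [0.526, -0.526, 0.472, -0.472]
wrist_force: [-3.0, 2.3, 4.7]
opening: 0.722
```

```bash
python3 -m pendant '[0,0,0,0,0,0,0.085,0,0,0,0,0,0,0.085,0,0,0,0,0,0,0.085,0,0,0.02,0,0,0,0.085,0,0,0.04,0,0,0,0.085,0,0,0.05,0,0,0,0.085,0,-0.02,0.03,0,0,0,0.085,0,0,0,0,0,0,0.085]'
python3 - <<'E'
from h import *
o=ctrl.get_obs();print(o['eef_pos'],o['wrist_force'],o['opening'],o['q'])
im=ctrl.camera('wrist');cv2.imwrite('pics/w6.png',im[:,:,::-1])
for t in('knob_grip','jaw_carriage','honey_jar','tab_top'):
  for s in ctrl.silhouettes(t,'wrist')[:1]: print(t,s['score'],s['bbox'])
for n,(a,b,c,d)in(('scene',(150,260,230,350)),):
  im=ctrl.camera(n);cv2.imwrite(f'pics/{n}6.png',cv2.resize(im[a:b,c:d,::-1],None,fx=5,fy=5,interpolation=2))
E
```

```text
time_s: 9.62
eef_pos: [0.5112, 0.1302, 0.1997]
eef_rot: [0.527, -0.525, 0.471, -0.474]
wrist_force: [-0.4, -0.3, -1.6]
opening: 0.998
[0.51119687 0.13023949 0.19966342] [-0.36158512 -0.30446193 -1.58360816] 0.9976950344869583 [ 2.44964490e-02  7.24240509e-02  1.73388645e+00 -3.58051213e-04
  1.32901354e+00 -8.24105180e-02]
knob_grip 0.71 [298.8, 257.1, 337.4, 308.6]
jaw_carriage 0.89 [290.6, 195.4, 342.8, 247.0]
honey_jar 0.64 [215.9, 289.3, 239.7, 343.9]
tab_top 0.5 [312.0, 218.4, 323.6, 217.0]
```

View pics/scene6.png

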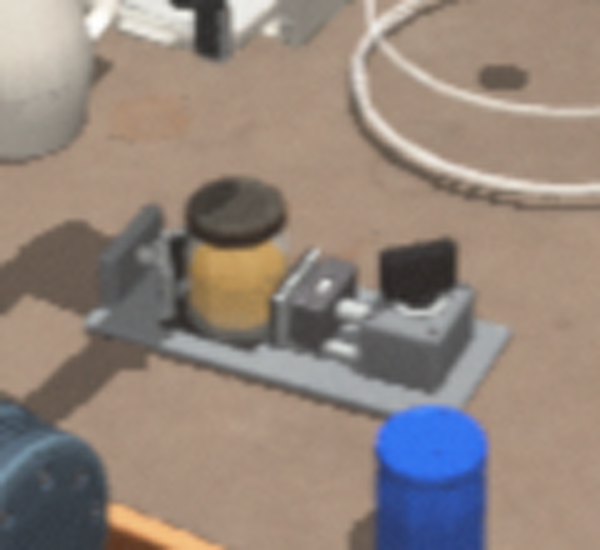

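View pics/w6.png

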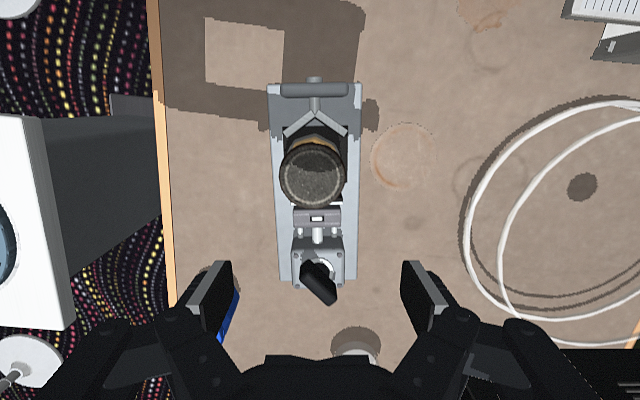

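```bash
cat >> h.py <<'E'
def knobhull(c,x,y,a):
    ca,sa=np.cos(a),np.sin(a)
    P=[[x+ca*u-sa*v,y+sa*u+ca*v,z] for u in(-.025,.025) for v in(-.008,.008) for z in(.065,.099)]
    return cv2.convexHull(proj(c,P).astype(np.float32))[:,0]
def fitknob(ms,x0):
    from scipy.optimize import minimize
    def f(p):
        t=0
        for c,m in ms:
            h=knobhull(c,*p); r=np.zeros((400*4,640*4),np.uint8);cv2.fillConvexPoly(r,np.round(h*4+1.5).astype(np.int32),1)
            M=cv2.resize(m,(2560,1600),interpolation=0)
            t+=1-(r&M).sum()/max(1,(r|M).sum())
        return t
    best=None
    for a in np.arange(0,180,15):
        p=[x0[0],x0[1],np.deg2rad(a)]
        s=minimize(f,p,method='Nelder-Mead',options=dict(initial_simplex=[p,[p[0]+.006,p[1],p[2]],[p[0],p[1]+.006,p[2]],[p[0],p[1],p[2]+.15]],maxiter=60))
        if best is None or s.fun<best.fun: best=s
    return best.x,np.rad2deg(best.x[2]),best.fun
E
python3 - <<'E'
from h import *
W=cam('wrist');m=ctrl.silhouettes('knob_grip','wrist')[0]['mask'].astype(np.uint8)
p=fitknob([(W,m)],[.525,.02]);print(p)
im=cv2.imread('pics/w6.png');cv2.polylines(im,[np.round(knobhull(W,*p[0])).astype(np.int32)],True,(0,255,0),1)
mm=im.copy();mm[m>0]=(0,0,255)
cv2.imwrite('pics/k6.png',np.hstack([cv2.resize(i[230:320,270:370],None,fx=4,fy=4,interpolation=2) for i in(im,mm)]))
e=np.array([.5172,.1046]);print(e-.085*np.array([-.109,.994]), cam('wrist')[2])
E
```

```text
(array([0.52104524, 0.02937869, 2.31236961]), np.float64(132.48901911479007), np.float64(0.16739654578556318))
[0.526465 0.02011 ] [0.49978143 0.21178227 0.3654023 ]
```

View pics/k6.png

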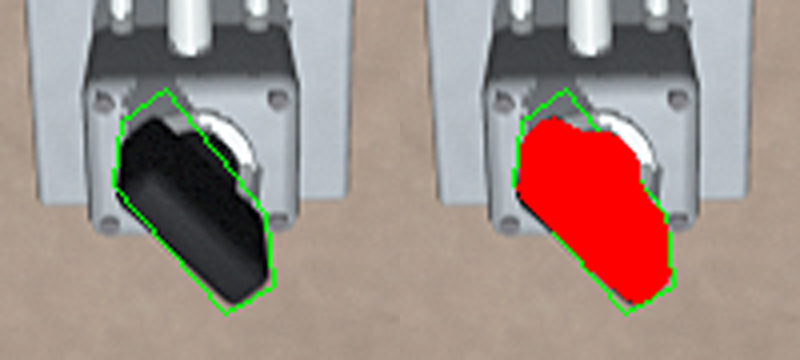

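```bash
python3 -m pendant '[0.004,-0.025,0,0,0,9,0.085,0.004,-0.03,0,0,0,9,0.085,0.004,-0.03,0,0,0,9,0.085,0.003,-0.025,0,0,0,9,0.085,0,0,0,0,0,0,0.085,0,0,0,0,0,0,0.085]'
python3 - <<'E'
from h import *
o=ctrl.get_obs();print(o['eef_pos'],o['q'])
im=ctrl.camera('wrist');cv2.imwrite('pics/w7.png',im[:,:,::-1]);W=cam('wrist',o)
print(W[2],np.rad2deg(np.arctan2(W[1][1,0],W[1][0,0])))
m=ctrl.silhouettes('knob_grip','wrist')[0]['mask'].astype(np.uint8)
p=fitknob([(W,m)],[.525,.02]);print(p)
im=cv2.imread('pics/w7.png');cv2.polylines(im,[np.round(knobhull(W,*p[0])).astype(np.int32)],True,(0,255,0),1)
cv2.imwrite('pics/k7.png',im)
E
```

```text
time_s: 10.72
eef_pos: [0.5237, 0.0217, 0.1961]
eef_rot: [0.646, -0.646, 0.288, -0.287]
wrist_force: [0.7, -0.3, 0.7]
opening: 0.997
[0.52368702 0.02170503 0.1960726 ] [-1.85549425e-01  7.36323546e-02  1.74007105e+00  4.31655027e-04
  1.32896440e+00 -9.19683899e-01]
[0.46936224 0.0816265  0.36629254] 42.07610600814174
(array([ 0.52530222,  0.02182236, -0.72416836]), np.float64(-41.491790682283224), np.float64(0.1776977594878829))
```

View pics/k7.png

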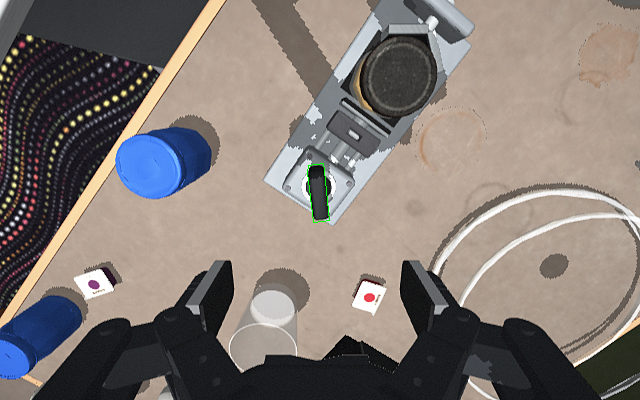

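```bash
python3 -m pendant '[0.002,-0.001,0,0,0,5.5,0.085,0,0,-0.04,0,0,0,0.085,0,0,-0.04,0,0,0,0.085,0,0,-0.03,0,0,0,0.085,0,0,-0.015,0,0,0,0.085,0,0,0,0,0,0,0.085]'
python3 - <<'E'
from h import *
o=ctrl.get_obs();print(o['eef_pos'],o['q'],o['wrist_force'])
im=ctrl.camera('wrist');cv2.imwrite('pics/w8.png',im[:,:,::-1])
E
```

```text
time_s: 11.58
eef_pos: [0.5254, 0.0206, 0.0709]
eef_rot: [-0.659, 0.66, -0.256, 0.254]
wrist_force: [0.7, 0.7, 0.2]
opening: 0.993
[0.52539563 0.02060626 0.07094579] [-1.86783195e-01  2.34942513e-01  1.83419529e+00  4.35113321e-05
  1.07428148e+00 -1.01957671e+00] [0.68354173 0.6566826  0.23634798]
```

View pics/w8.png

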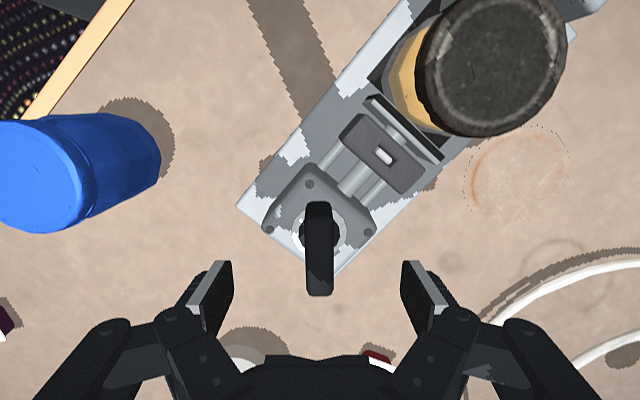

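```bash
python3 - <<'E'
from h import *
o=ctrl.get_obs();W=cam('wrist',o);print(proj(W,o['eef_pos']+np.array([[0,0,.028]])), back(W,[[319,250],[319,205],[319,293]],.099))
E
python3 -m pendant '[0,0,0,0,0,0,0.0,0,0,0,0,0,0,0.0,0,0,0,0,0,0,0.0,0,0,0,0,0,0,0.0,0,0,0,0,0,0,0.0,0,0,0,0,0,0,0.0,0,0,0,0,0,0,0.0,0,0,0,0,0,0,0.0]'
```

```text
[[317.32600505 262.28213513]] [[0.521846   0.02563984 0.099     ]
 [0.50274259 0.04290799 0.099     ]
 [0.54213611 0.00729899 0.099     ]]
time_s: 12.62
eef_pos: [0.526, 0.02, 0.0716]
eef_rot: [0.659, -0.659, 0.255, -0.255]
wrist_force: [-0.3, 0.9, 0.3]
opening: -0.001
```

```bash
python3 - <<'E'
from h import *
o=ctrl.get_obs();print(o['opening'],o['wrist_force'],o['torque'])
im=ctrl.camera('wrist');cv2.imwrite('pics/w9.png',im[:,:,::-1])
n,(a,b,c,d)=('scene',(130,260,230,350))
im=ctrl.camera(n);cv2.imwrite(f'pics/{n}9.png',cv2.resize(im[a:b,c:d,::-1],None,fx=4.5,fy=4.5,interpolation=2))
E
```

```text
-0.0009284211149167196 [-0.26352741  0.86241856  0.25924163] [-0.01277688  0.01551281 -0.0203511 ]
```

View pics/w9.png

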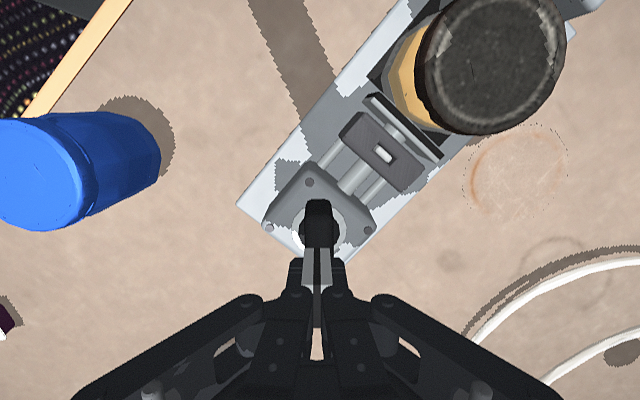

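View pics/scene9.png

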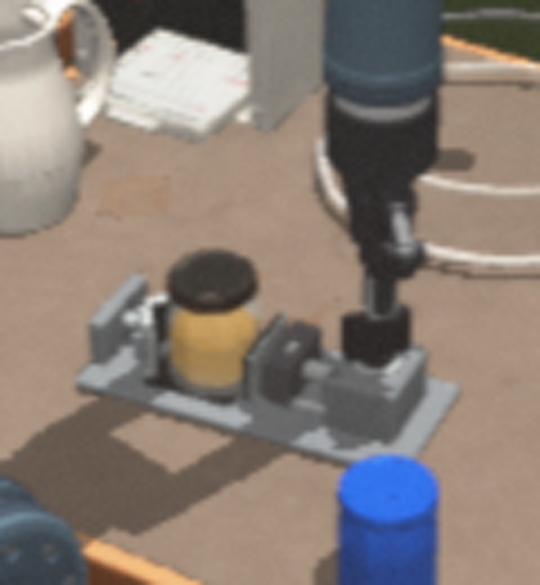

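```bash
python3 - <<'E'
from h import *
im=cv2.imread('pics/w9.png')[180:360,250:390];im=np.clip(im.astype(float)*1.8,0,255).astype(np.uint8)
cv2.imwrite('pics/w9c.png',cv2.resize(im,None,fx=3.3,fy=3.3,interpolation=2))
W=cam('wrist');o=ctrl.get_obs();T=rq(o['eef_rot'])
for y in(0,-.0187,-.04):
  print(y,proj(W,[o['eef_pos']+T@np.array(v) for v in([0,y,0],[-.011,y,0],[.011,y,0],[0,y,.008],[0,y,-.008])]).round().tolist())
E
```

```text
0 [[317.0, 240.0], [317.0, 224.0], [317.0, 255.0], [330.0, 240.0], [305.0, 240.0]]
-0.0187 [[317.0, 254.0], [317.0, 237.0], [317.0, 271.0], [331.0, 254.0], [303.0, 254.0]]
-0.04 [[317.0, 274.0], [317.0, 255.0], [317.0, 293.0], [333.0, 274.0], [302.0, 274.0]]
```

View pics/w9c.png

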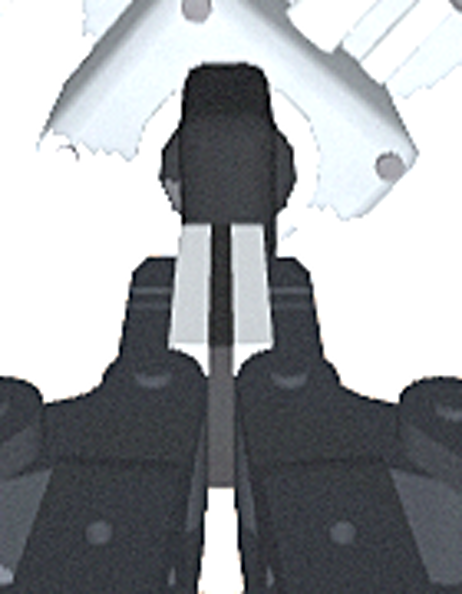

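```bash
python3 - <<'E'
from h import *
o=ctrl.get_obs();print(o['eef_pos'],o['opening'])
for n in('scene','side'):
  im=ctrl.camera(n).copy();c=cam(n)
  f=6;x,y=proj(c,o['eef_pos'])[0].astype(int)
  im=cv2.resize(im[y-45:y+30,x-50:x+50],None,fx=f,fy=f,interpolation=2)[:,:,::-1].copy()
  for z in(0,.0187,.028):
    u,v=proj(c,o['eef_pos']+[0,0,z])[0]; cv2.circle(im,(int((u-x+50.5)*f),int((v-y+45.5)*f)),3,(0,0,255) if z==0 else (0,255,0),-1)
  cv2.imwrite(f'pics/{n}10.png',im)
E
```

```text
[0.52602752 0.02000659 0.07158806] 0.003771490129106505
```

View pics/scene10.png

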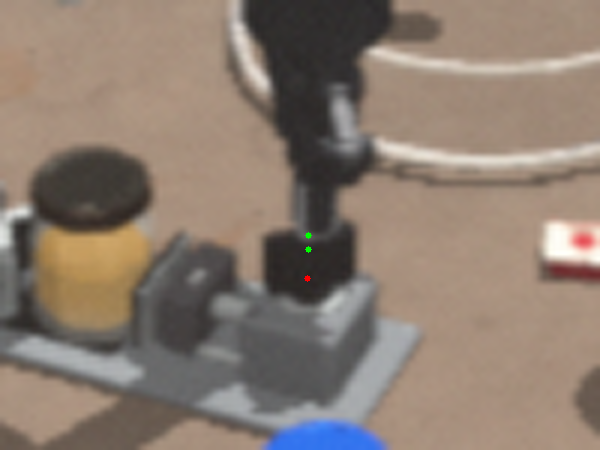

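View pics/side10.png

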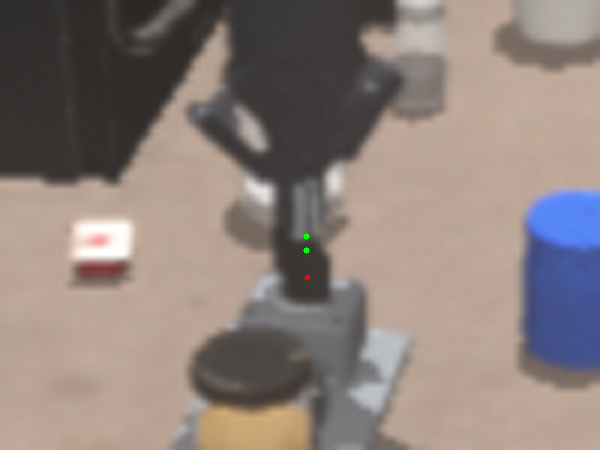

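The fingers shut on air. Both pictures show them ending just above the bar, so the fingertips sit higher than the TCP suggests. I'll feel for the bar's top with the shut fingers in small steps.

```bash
python3 -m pendant '[0,0,-0.002,0,0,0,0,0,0,0,0,0,0,0]'; python3 -m pendant '[0,0,-0.002,0,0,0,0,0,0,0,0,0,0,0]'
```

```text
time_s: 13.08
eef_pos: [0.5263, 0.02, 0.0703]
eef_rot: [0.659, -0.659, 0.255, -0.255]
wrist_force: [-2.4, -0.3, 6.1]
opening: -0.002
time_s: 13.32
eef_pos: [0.5265, 0.0199, 0.0702]
eef_rot: [-0.659, 0.66, -0.255, 0.255]
wrist_force: [-9.0, 0.9, 21.7]
opening: -0.0
```

```bash
python3 -m pendant '[0,0,0.006,0,0,0,0,0,0,0.002,0,0,0,0.085,0,0,0,0,0,0,0.085,0,0,0,0,0,0,0.085,0,0,0,0,0,0,0.085,0,0,0,0,0,0,0.085,0,0,0,0,0,0,0.085]'
python3 - <<'E'
from h import *
o=ctrl.get_obs();print(o['eef_pos'],o['opening'],o['wrist_force'])
W=cam('wrist',o)
m=ctrl.camera('wrist');cv2.imwrite('pics/w11.png',m[:,:,::-1])
m=ctrl.silhouettes('knob_grip','wrist')[0]['mask'].astype(np.uint8)
p=fitknob([(W,m)],[.525,.02]);print(p,np.rad2deg(np.arctan2(W[1][1,0],W[1][0,0]))-90)
E
```

```text
time_s: 14.2
eef_pos: [0.526, 0.02, 0.0755]
eef_rot: [-0.659, 0.659, -0.255, 0.255]
wrist_force: [-0.7, 0.2, -0.1]
opening: 0.998
[0.52597483 0.02002966 0.07550282] 0.9980692974228262 [-0.6513394   0.20132653 -0.07630114]
(array([ 0.52572904,  0.02153652, -0.72376839]), np.float64(-41.46887434470238), np.float64(0.182758118537935)) -42.28042883929208
```

View pics/w11.png

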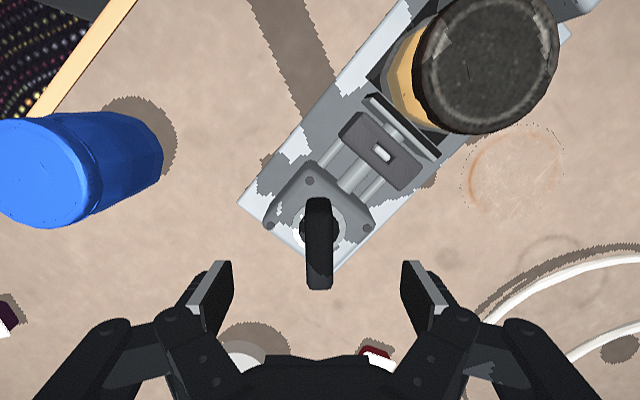

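```bash
python3 -m pendant '[0,0,-0.012,0,0,0,0.085,0,0,-0.01,0,0,0,0.085,0,0,-0.008,0,0,0,0.085,0,0,0,0,0,0,0.085]'; python3 -m pendant '[0,0,0,0,0,0,0.04,0,0,0,0,0,0,0.04,0,0,0,0,0,0,0.04,0,0,0,0,0,0,0.04]';  python3 -m pendant '[0,0,0,0,0,0,0.01,0,0,0,0,0,0,0.01,0,0,0,0,0,0,0.01,0,0,0,0,0,0,0.01]'
python3 - <<'E'
from h import *
o=ctrl.get_obs();print(o['eef_pos'],o['opening'],o['wrist_force'])
m=ctrl.camera('wrist');cv2.imwrite('pics/w12.png',m[:,:,::-1])
E
```

```text
time_s: 14.8
eef_pos: [0.5251, 0.0202, 0.0444]
eef_rot: [-0.659, 0.66, -0.256, 0.254]
wrist_force: [1.2, -0.1, -0.8]
opening: 0.997
time_s: 15.3
eef_pos: [0.5261, 0.02, 0.0458]
eef_rot: [0.659, -0.659, 0.255, -0.255]
wrist_force: [1.3, -0.5, -0.3]
opening: 0.472
time_s: 15.8
eef_pos: [0.527, 0.0209, 0.046]
eef_rot: [0.66, -0.659, 0.255, -0.256]
wrist_force: [2.6, 4.9, -0.2]
opening: 0.174
[0.52695631 0.02086684 0.04602457] 0.17371661819081766 [ 2.59120977  4.91170055 -0.21780815]
```

View pics/w12.png

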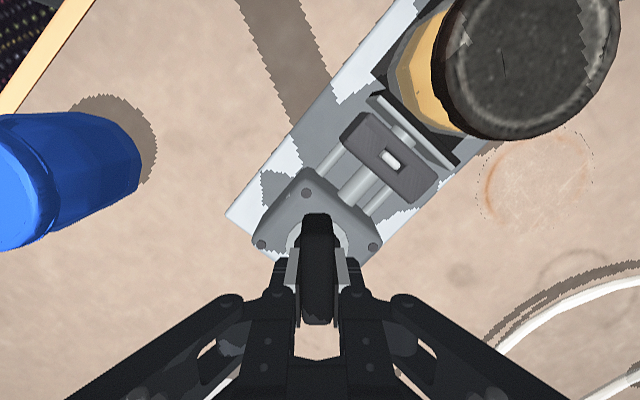

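Gripped now: the opening matches the 16 mm bar. I turn it clockwise.

```bash
python3 -m pendant '[0,0,0,0,0,-8,0.005,0,0,0,0,0,-10,0.005,0,0,0,0,0,-10,0.005,0,0,0,0,0,-10,0.005,0,0,0,0,0,-10,0.005,0,0,0,0,0,-10,0.005,0,0,0,0,0,-10,0.005,0,0,0,0,0,-10,0.005,0,0,0,0,0,-10,0.005,0,0,0,0,0,0,0.005]'
python3 - <<'E'
from h import *
o=ctrl.get_obs();print(o['eef_pos'],o['q'],o['opening'],o['wrist_force'],o['torque'])
m=ctrl.camera('wrist');cv2.imwrite('pics/w13.png',m[:,:,::-1])
n,(a,b,c,d)=('scene',(130,260,230,350))
im=ctrl.camera(n);cv2.imwrite(f'pics/{n}13.png',cv2.resize(im[a:b,c:d,::-1],None,fx=4.5,fy=4.5,interpolation=2))
E
```

```text
time_s: 17.1
eef_pos: [0.524, 0.0209, 0.0459]
eef_rot: [0.295, -0.298, 0.643, -0.641]
wrist_force: [-8.8, 2.4, 11.3]
opening: 0.174
[0.52403949 0.02085642 0.04593245] [-1.87055795e-01  2.73972206e-01  1.84660684e+00  4.93230326e-04
  1.02546468e+00  5.17838372e-01] 0.17350547243450434 [-8.79849194  2.43422606 11.34611554] [ 0.48875748  1.54746201 -0.14045812]
```

View pics/w13.png

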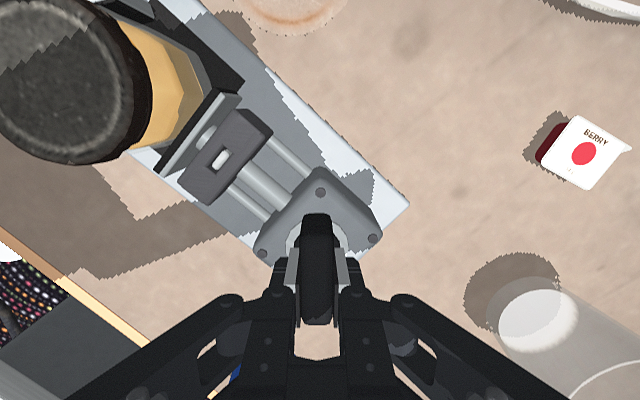

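View pics/scene13.png

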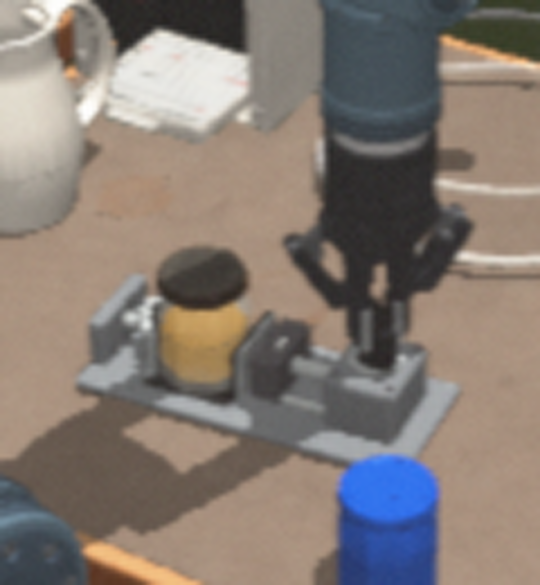

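```bash
cat > tab.py <<'E'
from h import *
import sys
k=sys.argv[1]
o=ctrl.get_obs();print(o['eef_pos'],o['q'][5],round(float(o['opening']),3),o['wrist_force'].round(1),o['torque'].round(3))
W=cam('wrist',o);m=ctrl.camera('wrist')
phi=np.arctan2(W[1][1,0],W[1][0,0]);th=np.deg2rad(90+6.27)-phi-np.pi/2
b=np.deg2rad(6.27)-(phi-np.pi/2); b%=np.pi;print('theta mod pi',b,'phi',np.rad2deg(phi))
org=np.array([.5172,.1046]);ey=np.array([-.109,.994])
d=min(((b+j*np.pi) for j in(0,1)),key=lambda t:abs(t-float(sys.argv[2])));jy=3+6*d
print('theta',d,'jaw y',jy)
P=proj(W,[[*(org+ey*(jy-28)/1000),.052],[*(org+ey*(jy-28)/1000),.064]])
print('tab px down/up',P.round(1).tolist())
u,v=P[0];u=int(np.clip(u,60,579));v=int(np.clip(v,55,344))
a=cv2.resize(m[v-55:v+55,u-60:u+60,::-1],(480,440),interpolation=2)
s=ctrl.camera('scene');c=cam('scene');u,v=proj(c,[*(org+ey*.02),.05])[0].astype(int)
s=cv2.resize(s[v-25:v+25,u-18:u+18,::-1],(317,440),interpolation=2)
cv2.imwrite(f'pics/t{k}.png',np.hstack([a,s]))
E
python3 -m pendant '[0,0,0,0,0,-8,0.005,0,0,0,0,0,-10,0.005,0,0,0,0,0,-7,0.005,0,0,0,0,0,0,0.005,0,0,0,0,0,0,0.005]';python3 tab.py 14 2.8
```

```text
time_s: 17.82
eef_pos: [0.5235, 0.0216, 0.0459]
eef_rot: [0.15, -0.153, 0.692, -0.689]
wrist_force: [-10.4, 5.0, 14.2]
opening: 0.172
[0.52349938 0.02156759 0.04590274] 0.9522280781300894 0.172 [-10.4   5.   14.2] [ 0.986  1.787 -0.099]
theta mod pi 2.819479662728725 phi -65.27428509732474
theta 2.819479662728725 jaw y 19.91687797637235
tab px down/up [[195.9, 203.7], [187.3, 210.7]]
```

View pics/t14.png

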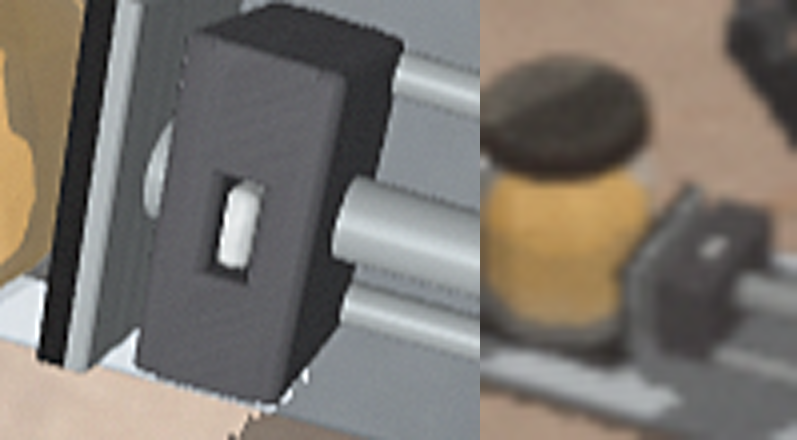

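```bash
python3 -m pendant '[-0.001,0.001,0.001,0,0,-8,0.005,-0.001,0,0.001,0,0,-8,0.005,0,0,0,0,0,0,0.005,0,0,0,0,0,0,0.005]';python3 tab.py 15 3.1
```

```text
time_s: 18.42
eef_pos: [0.5233, 0.0221, 0.0461]
eef_rot: [0.053, -0.054, 0.706, -0.704]
wrist_force: [4.8, 2.9, -11.0]
opening: 0.173
[0.52334686 0.02212044 0.04611512] 1.2325569656569397 0.173 [  4.8   2.9 -11. ] [ 0.688 -0.754 -0.021]
theta mod pi 3.0993326844261526 phi -81.30868212457041
theta 3.0993326844261526 jaw y 21.595996106556917
tab px down/up [[190.9, 235.4], [182.4, 244.2]]
```

View pics/t15.png

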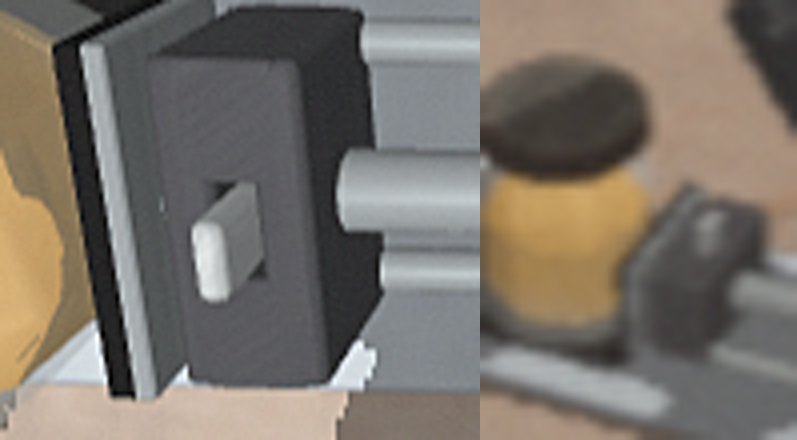

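The tab is most of the way up. I go on in small steps.

```bash
python3 -m pendant '[0,0,-0.001,0,0,-4,0.005,0,0,0,0,0,0,0.005,0,0,0,0,0,0,0.005]';python3 tab.py 16 3.2
```

```text
time_s: 18.9
eef_pos: [0.5234, 0.0223, 0.0461]
eef_rot: [0.029, -0.03, 0.707, -0.706]
wrist_force: [1.3, 5.2, -2.6]
opening: 0.172
[0.52336225 0.02225243 0.04606141] 1.3013712327851419 0.172 [ 1.3  5.2 -2.6] [ 1.089 -0.075  0.005]
theta mod pi 0.02625218318049649 phi -85.23413929924678
theta 3.1678448367702896 jaw y 22.00706902062174
tab px down/up [[191.2, 243.3], [182.8, 252.6]]
```

View pics/t16.png

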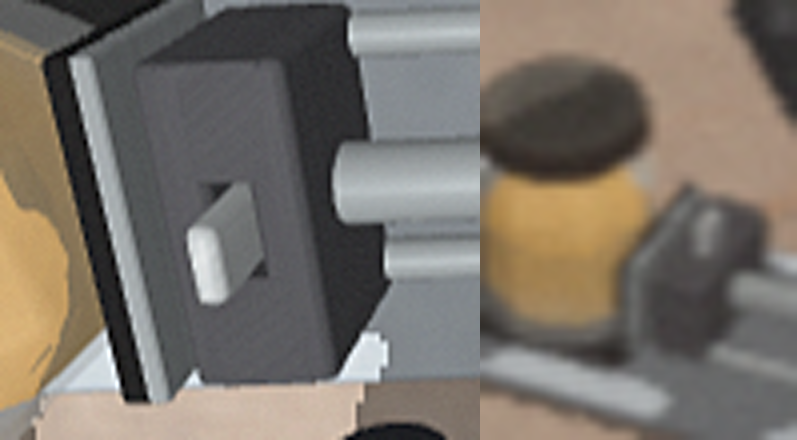

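```bash
python3 -m pendant '[0,0,0,0,0,-3,0.005,0,0,0,0,0,0,0.005,0,0,0,0,0,0,0.005]';python3 tab.py 17 3.25
```

```text
time_s: 19.38
eef_pos: [0.5233, 0.0223, 0.046]
eef_rot: [0.01, -0.011, 0.708, -0.706]
wrist_force: [0.3, 5.7, -1.8]
opening: 0.172
[0.5233438  0.02234325 0.04602258] 1.3535742089973324 0.172 [ 0.3  5.7 -1.8] [ 1.093 -0.115  0.104]
theta mod pi 0.07842421438264013 phi -88.22337649575445
theta 3.2200168679724332 jaw y 22.3201012078346
tab px down/up [[191.8, 249.3], [183.5, 258.8]]
```

View pics/t17.png

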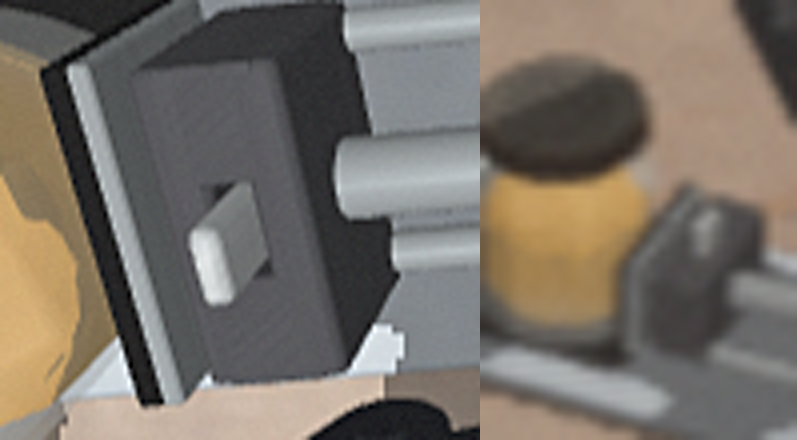

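```bash
python3 - <<'E'
from h import *
o=ctrl.get_obs();W=cam('wrist',o);m=ctrl.camera('wrist')[:,:,::-1].copy()
cv2.imwrite('pics/w18.png',m)
org=np.array([.5172,.1046]);ey=np.array([-.109,.994]);ex=np.array([.994,.109])
f=8;u0,v0=145,205
a=cv2.resize(m[v0:v0+75,u0:u0+95],None,fx=f,fy=f,interpolation=2)
def q(cx,cy,w,l,z): return proj(W,[[*(org+ex*(cx+sx*w/2)/1000+ey*(cy+sy*l/2)/1000),z/1000] for sx,sy in((-1,-1),(1,-1),(1,1),(-1,1))])
import itertools
jy=22.3-28
for z,w,l,c in((52,56,24,(255,0,0)),(64,13,5,(0,255,0)),(60,13,5,(0,0,255))):
  h=q(0,jy,w,l,z);cv2.polylines(a,[np.round((h-[u0,v0]+.5)*f).astype(np.int32)],True,c,1)
cv2.imwrite('pics/t18.png',a)
E
```

```text
(no output)
```

View pics/t18.png

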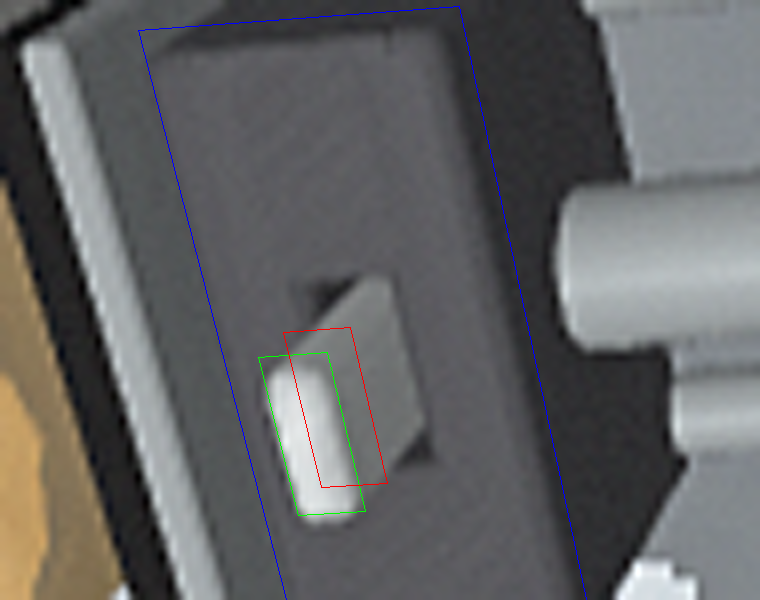

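```bash
python3 -m pendant '[0,0,0,0,0,-2.5,0.005,0,0,0,0,0,0,0.005,0,0,0,0,0,0,0.005]';python3 tab.py 19 3.27; python3 - <<'E'
from h import *
o=ctrl.get_obs();W=cam('wrist',o);m=ctrl.camera('wrist')[:,:,::-1].copy()
org=np.array([.5172,.1046]);ey=np.array([-.109,.994]);ex=np.array([.994,.109])
f=8;u0,v0=145,210
a=cv2.resize(m[v0:v0+75,u0:u0+95],None,fx=f,fy=f,interpolation=2)
def q(cx,cy,w,l,z): return proj(W,[[*(org+ex*(cx+sx*w/2)/1000+ey*(cy+sy*l/2)/1000),z/1000] for sx,sy in((-1,-1),(1,-1),(1,1),(-1,1))])
jy=22.55-28
for z,w,l,c in((52,56,24,(255,0,0)),(64,13,5,(0,255,0)),(60,13,5,(0,0,255))):
  h=q(0,jy,w,l,z);cv2.polylines(a,[np.round((h-[u0,v0]+.5)*f).astype(np.int32)],True,c,1)
cv2.imwrite('pics/t20.png',a)
E
```

```text
time_s: 19.9
eef_pos: [0.5234, 0.0224, 0.046]
eef_rot: [-0.005, 0.004, 0.708, -0.706]
wrist_force: [1.2, 6.1, -2.9]
opening: 0.176
[0.52336837 0.02242841 0.046047  ] 1.3969697412413697 0.176 [ 1.2  6.1 -2.9] [ 1.158 -0.118  0.317]
theta mod pi 0.12166153794072132 phi -90.70069265307406
theta 3.2632541915305144 jaw y 22.579525149183088
tab px down/up [[192.6, 254.1], [184.4, 264.0]]
```

View pics/t20.png

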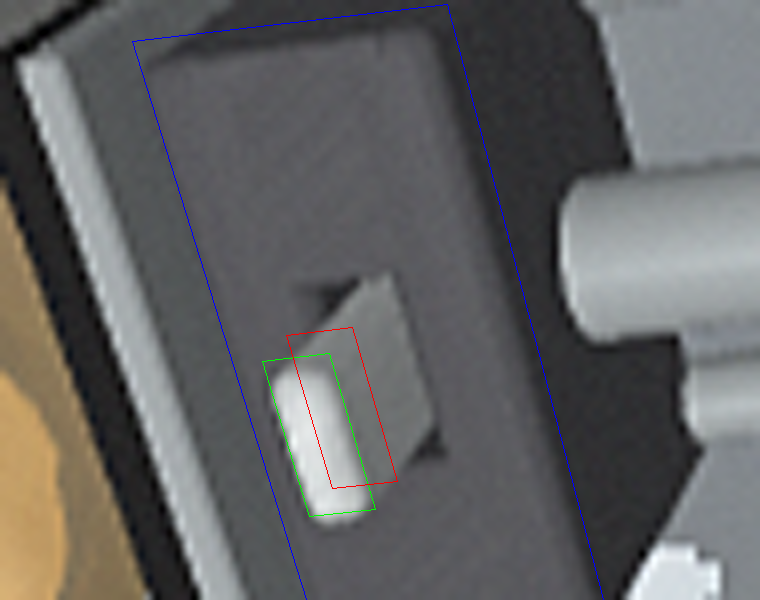

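```bash
python3 -m pendant '[0,0,0,0,0,0,0.03,0,0,0,0,0,0,0.06,0,0,0,0,0,0,0.085,0,0,0,0,0,0,0.085,0,0,0.02,0,0,0,0.085,0,0,0.04,0,0,0,0.085,0,0,0.04,0,0,0,0.085,0,0,0,0,0,0,0.085,0,0,0,0,0,0,0.085]';python3 tab.py 21 3.27
python3 - <<'E'
from h import *
o=ctrl.get_obs();W=cam('wrist',o);m=ctrl.camera('wrist')[:,:,::-1].copy();cv2.imwrite('pics/w21.png',m)
E
```

```text
time_s: 21.18
eef_pos: [0.5237, 0.021, 0.1462]
eef_rot: [-0.005, 0.005, 0.707, -0.707]
wrist_force: [0.2, 0.2, 0.2]
opening: 0.999
[0.52367411 0.02101265 0.14621206] 1.3982458140342142 0.999 [0.2 0.2 0.2] [ 0.002 -0.011  0.037]
theta mod pi 0.12309750281855525 phi -90.78296738010297
theta 3.2646901564083484 jaw y 22.58814093845009
tab px down/up [[233.2, 204.1], [229.6, 208.2]]
```

View pics/w21.png

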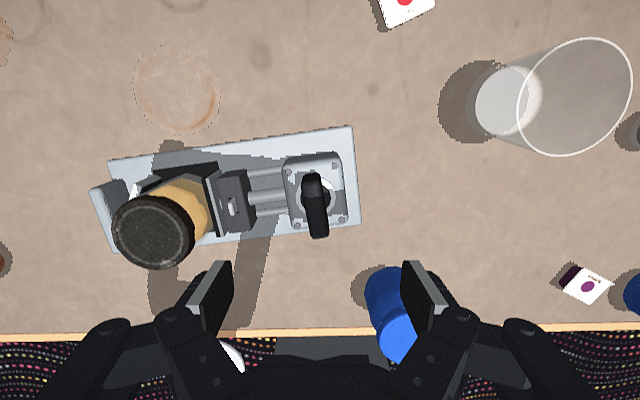

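View pics/t21.png

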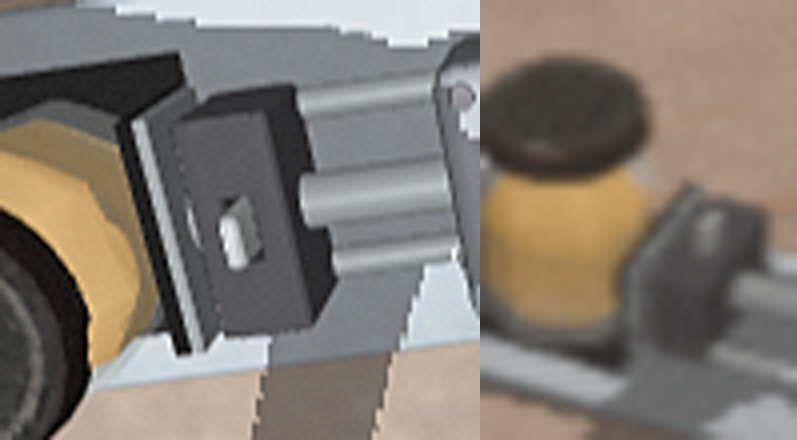

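```bash
python3 - <<'E'
from h import *
o=ctrl.get_obs();W=cam('wrist',o);m=ctrl.silhouettes('knob_grip','wrist')[0]['mask'].astype(np.uint8)
print(fitknob([(W,m)],[.525,.02]),np.rad2deg(np.arctan2(W[1][1,0],W[1][0,0]))+90)
im=cv2.imread('pics/w21.png')
cv2.imwrite('pics/k21.png',cv2.resize(im[160:250,190:370],None,fx=4.4,fy=4.4,interpolation=2))
ys,xs=np.nonzero(m)
for y in range(ys.min()+4,ys.max()-3,8): print(y,xs[ys==y].min(),xs[ys==y].max())
E
```

```text
(array([0.52600838, 0.02128034, 0.15092649]), np.float64(8.647450757990903), np.float64(0.17277407054337468)) -0.7854906936174189
176 302 320
184 301 323
192 301 329
200 301 330
208 304 326
216 306 327
224 308 328
232 310 327
```

View pics/k21.png

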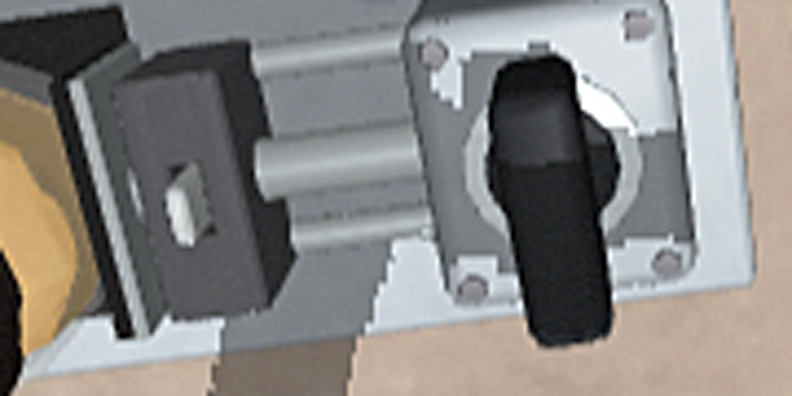

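The bar lags the gripper by about 8°: it slipped in the grip near the end, so the tab may be about 1 mm short. I realign, regrip on the axis and turn a little more while watching the tab.

```bash
python3 -m pendant '[0.0023,0,0,0,0,8.5,0.085,0,0,-0.04,0,0,0,0.085,0,0,-0.04,0,0,0,0.085,0,0,-0.022,0,0,0,0.085,0,0,0,0,0,0,0.085,0,0,0,0,0,0,0.04,0,0,0,0,0,0,0.02,0,0,0,0,0,0,0,0,0,0,0,0,0,0,0,0,0,0,0,0,0]';python3 tab.py 22 3.12
python3 - <<'E'
from h import *
o=ctrl.get_obs();m=ctrl.camera('wrist')[:,:,::-1].copy();cv2.imwrite('pics/w22.png',m)
f=8;u0,v0=145,200
cv2.imwrite('pics/z22.png',cv2.resize(m[v0:v0+75,u0:u0+95],None,fx=f,fy=f,interpolation=2))
E
```

```text
time_s: 22.62
eef_pos: [0.5266, 0.0224, 0.0456]
eef_rot: [0.048, -0.047, 0.706, -0.705]
wrist_force: [-1.2, 5.7, 7.2]
opening: 0.174
[0.52660847 0.02243152 0.04560441] 1.2507742947788665 0.174 [-1.2  5.7  7.2] [0.954 0.32  0.007]
theta mod pi 3.116355385152033 phi -82.28401103207764
theta 3.116355385152033 jaw y 21.698132310912197
tab px down/up [[191.1, 242.6], [182.6, 251.8]]
```

View pics/w22.png

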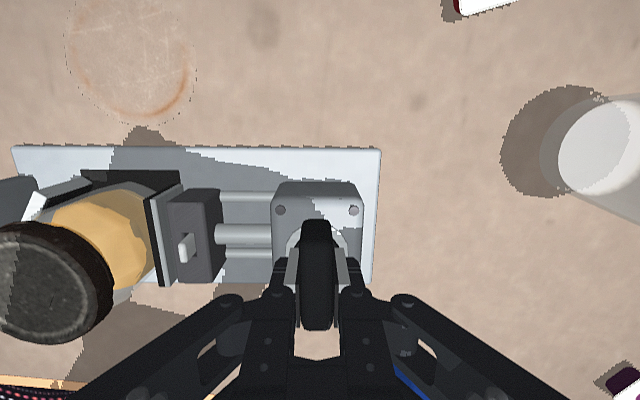

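View pics/z22.png

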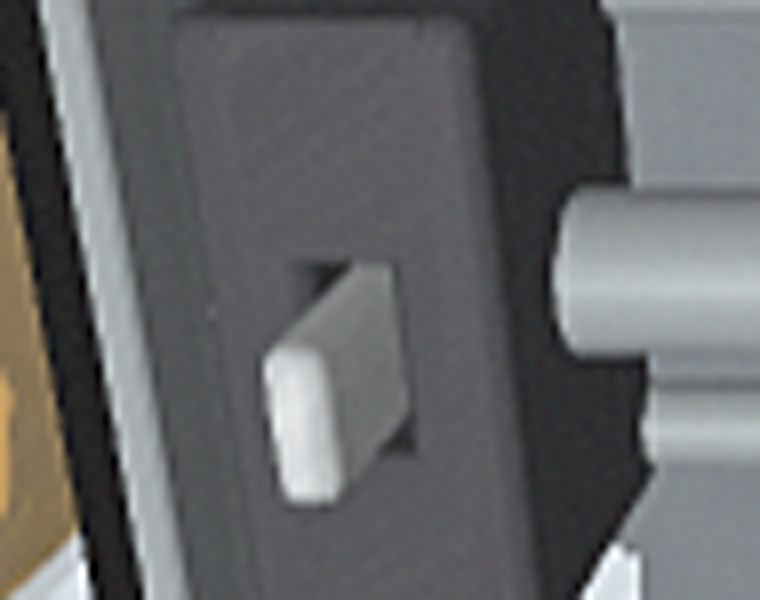

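```bash
python3 -m pendant '[0,0,0.001,0,0,-3,0,0,0,0,0,0,-3,0,0,0,0,0,0,0,0,0,0,0,0,0,0,0]';python3 tab.py 23 3.2
python3 - <<'E'
from h import *
o=ctrl.get_obs();m=ctrl.camera('wrist')[:,:,::-1].copy();cv2.imwrite('pics/w23.png',m)
f=8;u0,v0=145,210
cv2.imwrite('pics/z23.png',cv2.resize(m[v0:v0+75,u0:u0+95],None,fx=f,fy=f,interpolation=2))
E
```

```text
time_s: 23.28
eef_pos: [0.5266, 0.0223, 0.0457]
eef_rot: [0.011, -0.01, 0.708, -0.706]
wrist_force: [1.8, 6.1, -2.9]
opening: 0.172
[0.52656094 0.02232542 0.04567543] 1.3552959214405265 0.172 [ 1.8  6.1 -2.9] [ 0.811 -0.342  0.12 ]
theta mod pi 0.07913773281838976 phi -88.2642580907277
theta 3.220730386408183 jaw y 22.324382318449096
tab px down/up [[192.0, 254.3], [183.8, 264.1]]
```

View pics/w23.png

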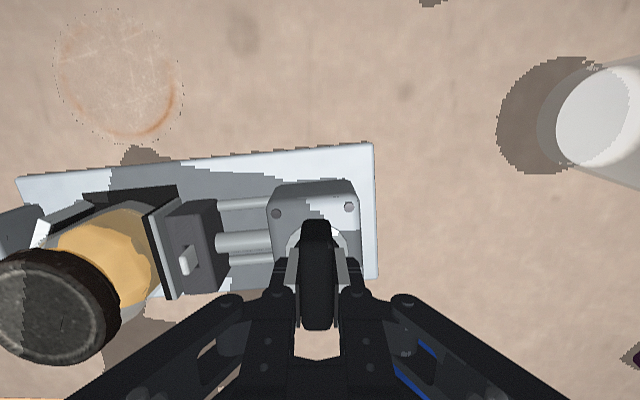

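View pics/z23.png

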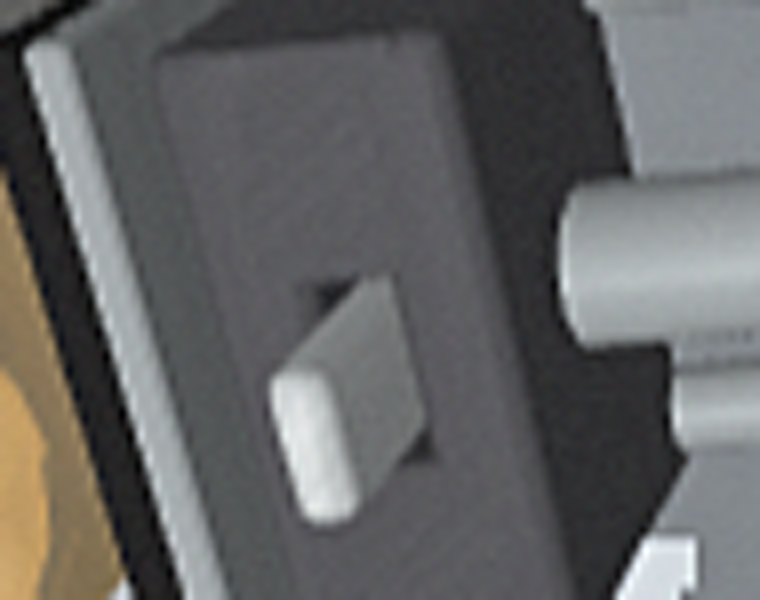

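```bash
python3 - <<'E'
from h import *
ey=np.array([-.109,.994])
def m(pos,rot,edge,slot):
    rot=np.array(rot)/np.linalg.norm(rot)
    W=cam('wrist',dict(eef_pos=np.array(pos),eef_rot=rot))
    e=back(W,edge,.053)[:,:2]@ey; s=back(W,[slot],.052)[:,:2]@ey
    ex=np.array([.994,.109]);print('edge x',(back(W,edge,.053)[:,:2]@ex*1000).round(1),'slot x',(back(W,[slot],.052)[:,:2]@ex*1000).round(1),'d',((e-s)*1000).round(2))
c=lambda p,o,f:[(p[0]/f+o[0],p[1]/f+o[1])][0]
o=(135,148);m([.5235,.02157,.0459],[.15,-.153,.692,-.689],[c((85,0),o,4),c((40,355),o,4)],c((233,226),o,4))
o=(145,200);m([.5266,.0224,.0456],[.048,-.047,.706,-.705],[c((0,105),o,8),c((92,590),o,8)],c((352,358),o,8))
o=(145,210);m([.5266,.0223,.0457],[.011,-.01,.708,-.706],[c((0,165),o,8),c((130,590),o,8)],c((367,374),o,8))
E
```

```text
edge x [551.2 495.3] slot x [524.7] d [25.25 23.61]
edge x [544.6 503.7] slot x [524.1] d [23.18 22.36]
edge x [543.9 506.7] slot x [523.8] d [23.28 22.6 ]
```

```bash
python3 -m pendant '[0,0,0,0,0,-4,0,0,0,0,0,0,0,0,0,0,0,0,0,0,0]';python3 tab.py 24 3.28
python3 - <<'E'
from h import *
o=ctrl.get_obs();m=ctrl.camera('wrist')[:,:,::-1].copy();cv2.imwrite('pics/w24.png',m)
f=8;u0,v0=145,217
cv2.imwrite('pics/z24.png',cv2.resize(m[v0:v0+75,u0:u0+95],None,fx=f,fy=f,interpolation=2))
cv2.imwrite('pics/g24.png',cv2.resize(m[190:340,250:390],None,fx=4,fy=4,interpolation=2))
E
```

```text
time_s: 23.8
eef_pos: [0.5265, 0.0223, 0.0457]
eef_rot: [-0.014, 0.014, 0.708, -0.706]
wrist_force: [1.7, 5.4, -2.4]
opening: 0.175
[0.52654812 0.02227931 0.04565567] 1.4248778421347013 0.175 [ 1.7  5.4 -2.4] [ 0.742 -0.311  0.29 ]
theta mod pi 0.14860554445768992 phi -92.24447050966937
theta 3.290198198047483 jaw y 22.7411891882849
tab px down/up [[193.4, 262.0], [185.3, 272.2]]
```

View pics/g24.png

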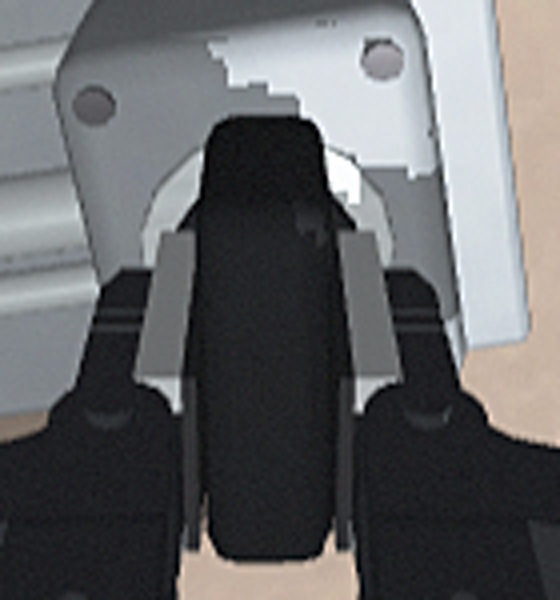

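View pics/z24.png

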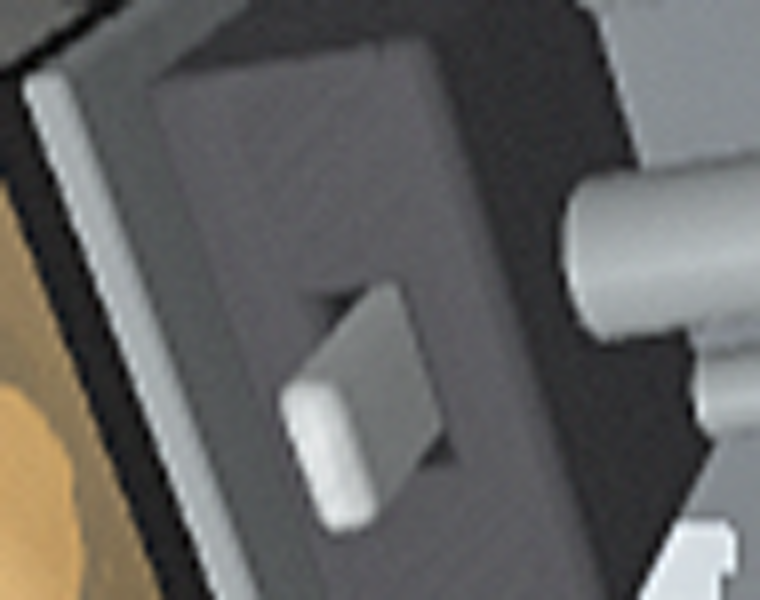

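```bash
python3 - <<'E'
from h import *
ey=np.array([-.109,.994]);W=cam('wrist')
e=back(W,[(145+0/8,217+183/8),(145+163/8,217+595/8)],.053)[:,:2]@ey;s=back(W,[(145+379/8,217+381/8)],.052)[:,:2]@ey;print((e-s)*1000)
# bar edges tilt in current image (dark pixels between pads)
g=cv2.cvtColor(cv2.imread('pics/w24.png'),6)
for n in ('w22','w23','w24'):
  g=cv2.cvtColor(cv2.imread(f'pics/{n}.png'),6)
  r=[]
  for y in range(224,244,3):
    xs=[x for x in range(295,340) if g[y,x]<60]; r.append((y,min(xs),max(xs)))
  b=[]
  for y in range(322,334,2):
    xs=[x for x in range(300,335) if g[y,x]<60]; b.append((y,min(xs,default=0),max(xs,default=0)))
  print(n,r,b)
E
```

```text
[23.18499338 22.22223265]
w22 [(224, 302, 329), (227, 301, 330), (230, 301, 330), (233, 301, 331), (236, 300, 331), (239, 300, 332), (242, 298, 335)] [(322, 302, 334), (324, 303, 334), (326, 304, 334), (328, 304, 329), (330, 309, 310), (332, 0, 0)]
w23 [(224, 302, 329), (227, 301, 330), (230, 301, 330), (233, 301, 331), (236, 300, 331), (239, 300, 332), (242, 298, 335)] [(322, 302, 334), (324, 303, 334), (326, 304, 334), (328, 305, 329), (330, 0, 0), (332, 0, 0)]
w24 [(224, 302, 329), (227, 301, 330), (230, 301, 330), (233, 301, 331), (236, 300, 331), (239, 300, 332), (242, 298, 335)] [(322, 302, 334), (324, 303, 334), (326, 304, 334), (328, 305, 329), (330, 0, 0), (332, 0, 0)]
```

```bash
python3 - <<'E'
from h import *
for n in ('w12','w13','w18','w24'):
  g=cv2.cvtColor(cv2.imread(f'pics/{n}.png'),6)
  print(n,[(y,)+(lambda xs:(min(xs),max(xs)))([x for x in range(295,340) if g[y,x]<60]) for y in range(218,240,6)],[(y,)+(lambda xs:(min(xs,default=0),max(xs,default=0)))([x for x in range(300,335) if g[y,x]<60]) for y in(320,324,326)])
E
python3 - <<'E'
import cv2,numpy as np
a=[cv2.resize(cv2.imread(f'pics/{n}.png')[190:340,270:370],None,fx=2.6,fy=2.6,interpolation=2) for n in('w12','w18','w24')]
cv2.imwrite('pics/cmp.png',np.hstack(a))
E
```

```text
w12 [(218, 303, 330), (224, 302, 331), (230, 301, 332), (236, 299, 335)] [(320, 300, 334), (324, 309, 334), (326, 334, 334)]
w13 [(218, 303, 330), (224, 302, 331), (230, 301, 332), (236, 298, 334)] [(320, 300, 334), (324, 308, 334), (326, 334, 334)]
w18 [(218, 303, 329), (224, 301, 331), (230, 301, 331), (236, 298, 334)] [(320, 300, 334), (324, 308, 334), (326, 334, 334)]Traceback (most recent call last):
  File "<stdin>", line 4, in <module>
  File "<stdin>", line 4, in <lambda>
ValueError: min() iterable argument is empty
```

View pics/cmp.png

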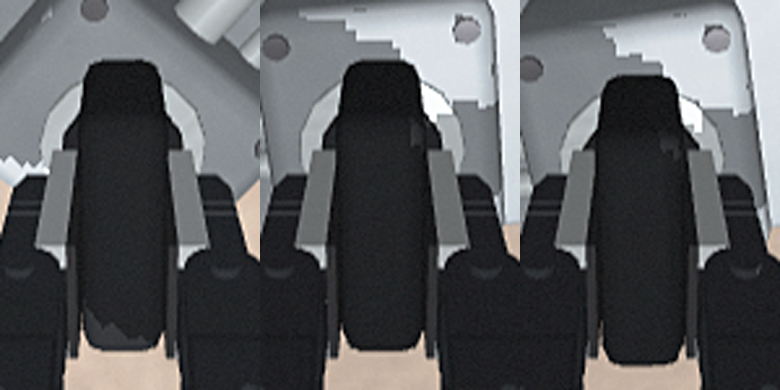

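```bash
python3 -m pendant '[0,0,0,0,0,0,0.02,0,0,0,0,0,0,0.025,0,0,0,0,0,0,0.03,0,0,0,0,0,0,0.03]'
python3 - <<'E'
from h import *
o=ctrl.get_obs();m=ctrl.camera('wrist')[:,:,::-1].copy();cv2.imwrite('pics/w25.png',m)
print(o['opening'],o['torque'])
f=4
cv2.imwrite('pics/z25.png',np.hstack([cv2.resize(m[190:340,250:390],None,fx=2.67,fy=2.67,interpolation=2),cv2.resize(m[217:292,145:240],(506,400),interpolation=2)]))
E
```

```text
time_s: 24.45
eef_pos: [0.5265, 0.0207, 0.0457]
eef_rot: [0.014, -0.014, -0.707, 0.707]
wrist_force: [0.2, 1.1, 0.3]
opening: 0.351
0.350809585591495 [-0.00433506 -0.02509918 -0.04908355]
```

View pics/z25.png

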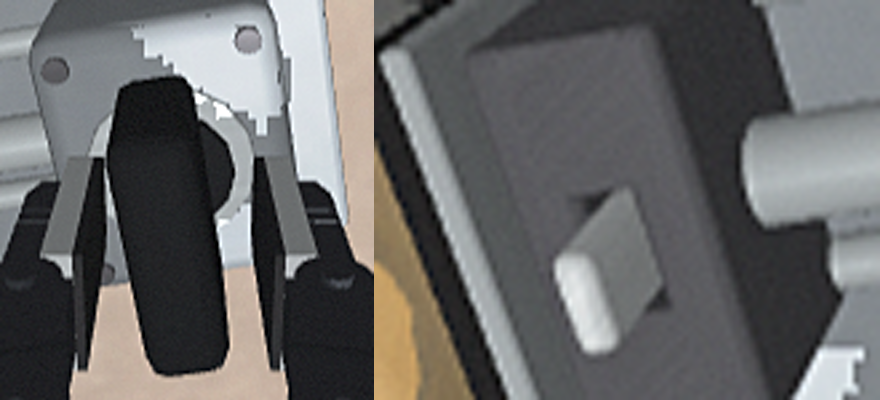

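The tab looks fully up and unchanged by the last turn, but the knob springs back about 7° each time I let go. For margin I regrip, aligned and centred, and add a few degrees. Pad compression is about 4 mm, well short of the 7 mm crack limit.

```bash
python3 -m pendant '[0,0.0012,0,0,0,7.5,0.04,0,0,0,0,0,0,0.04,0,0,0,0,0,0,0.01,0,0,0,0,0,0,0,0,0,0,0,0,0,0,0,0,0,0,0,0,0]';python3 tab.py 26 3.17;python3 -m pendant '[0,0,0,0,0,-4,0,0,0,0,0,0,-4,0,0,0,0,0,0,-3,0,0,0,0,0,0,0,0,0,0,0,0,0,0,0]';python3 tab.py 27 3.35
python3 - <<'E'
from h import *
o=ctrl.get_obs();m=ctrl.camera('wrist')[:,:,::-1].copy();cv2.imwrite('pics/w27.png',m)
cv2.imwrite('pics/z27.png',np.hstack([cv2.resize(m[190:340,250:390],None,fx=2.67,fy=2.67,interpolation=2),cv2.resize(m[220:295,145:240],(506,400),interpolation=2)]))
E
```

```text
time_s: 25.25
eef_pos: [0.5264, 0.0224, 0.0458]
eef_rot: [0.032, -0.032, 0.706, -0.706]
wrist_force: [-2.3, 2.6, 5.0]
opening: 0.174
[0.52635867 0.02240429 0.04580798] 1.2970888818940018 0.174 [-2.3  2.6  5. ] [ 0.376  0.276 -0.01 ]
theta mod pi 0.01870831286263508 phi -84.80190736883932
theta 3.160300966452428 jaw y 21.96180579871457
tab px down/up [[191.4, 247.2], [183.0, 256.6]]
time_s: 25.98
eef_pos: [0.5263, 0.0222, 0.0458]
eef_rot: [0.035, -0.035, -0.706, 0.706]
wrist_force: [-3.1, 1.6, 5.9]
opening: 0.175
[0.52630048 0.02223216 0.04576135] 1.4875818538185592 0.175 [-3.1  1.6  5.9] [0.355 0.343 0.409]
theta mod pi 0.20889538115299278 phi -95.69882369984317
theta 3.350488034742786 jaw y 23.102928208456717
tab px down/up [[195.0, 268.3], [187.2, 278.9]]
```

View pics/z27.png

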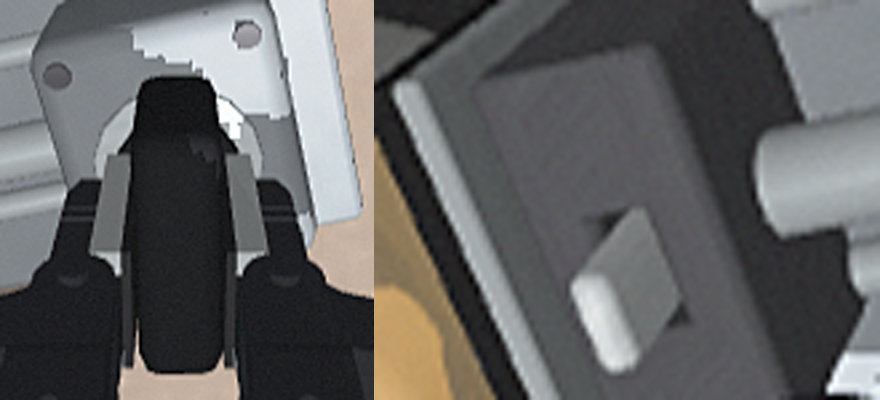

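View pics/w27.png

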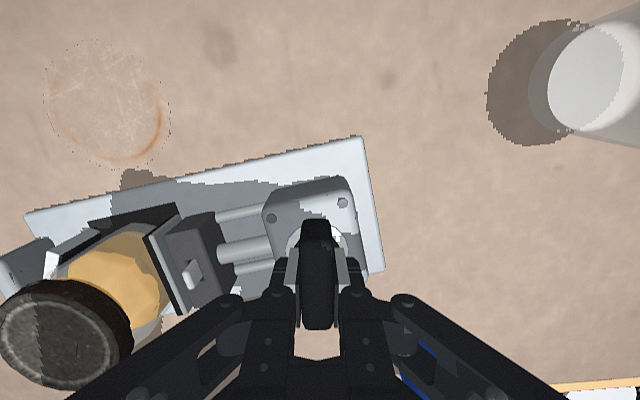

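```bash
python3 -m pendant '[0,0,0,0,0,0,0.02,0,0,0,0,0,0,0.03,0,0,0,0,0,0,0.06,0,0,0,0,0,0,0.085,0,0,0,0,0,0,0.085]'
python3 tab.py 28 3.2
python3 - <<'E'
from h import *
o=ctrl.get_obs();m=ctrl.camera('wrist')[:,:,::-1].copy();cv2.imwrite('pics/w28.png',m)
cv2.imwrite('pics/z28.png',np.hstack([cv2.resize(m[190:340,250:390],None,fx=2.67,fy=2.67,interpolation=2),cv2.resize(m[220:295,145:240],(506,400),interpolation=2)]))
E
```

```text
time_s: 26.75
eef_pos: [0.5263, 0.0221, 0.0455]
eef_rot: [0.036, -0.036, -0.706, 0.706]
wrist_force: [-0.0, 0.5, -0.0]
opening: 0.963
[0.5263284  0.02213079 0.0455172 ] 1.4886843613447065 0.963 [-0.   0.5 -0. ] [ 0.003 -0.019 -0.019]
theta mod pi 0.21044228767629525 phi -95.78745491492965
theta 3.3520349412660884 jaw y 23.11220964759653
tab px down/up [[194.8, 268.7], [186.9, 279.3]]
```

View pics/z28.png

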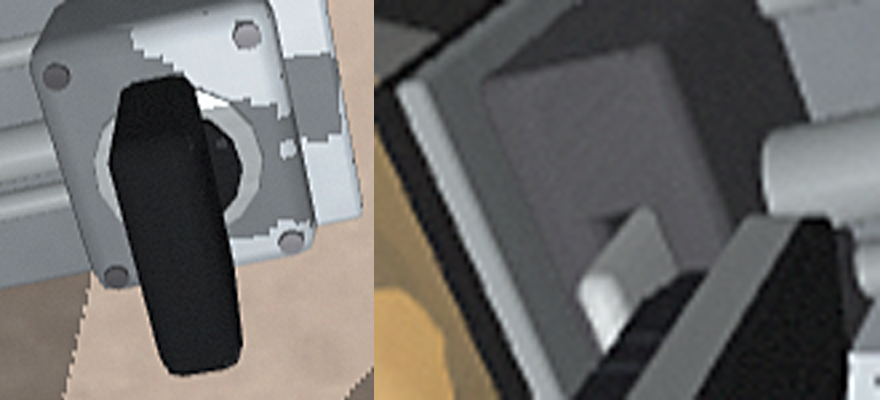

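The knob settled back, but the tab did not drop between gripped and released, so it is at its stop. I retreat and do a final check.

```bash
python3 -m pendant '[0,0,0.03,0,0,0,0.085,0,0,0.04,0,0,0,0.085,0,0,0.05,0,0,0,0.085,0,-0.03,0.03,0,0,0,0.085,0,-0.03,0,0,0,0,0.085,0,0,0,0,0,0,0.085,0,0,0,0,0,0,0.085,0,0,0,0,0,0,0.085]'
python3 - <<'E'
from h import *
print(ctrl.get_obs()['eef_pos'])
a=[]
for n in('scene','side'):
  m=ctrl.camera(n)[:,:,::-1].copy();cv2.imwrite(f'pics/{n}29.png',m)
m=ctrl.camera('wrist')[:,:,::-1].copy();cv2.imwrite('pics/w29.png',m)
cv2.imwrite('pics/z29.png',cv2.resize(m[120:280,60:360],None,fx=2.6,fy=2.6,interpolation=2))
s=cv2.imread('pics/scene29.png')[170:240,240:340];d=cv2.imread('pics/side29.png')[185:265,265:335]
cv2.imwrite('pics/sd29.png',np.hstack([cv2.resize(s,(500,350),interpolation=2),cv2.resize(d,(306,350),interpolation=2)])[:,:800])
E
```

```text
time_s: 27.9
eef_pos: [0.526, -0.0369, 0.1951]
eef_rot: [-0.036, 0.035, 0.706, -0.706]
wrist_force: [0.6, -0.1, -0.3]
opening: 0.999
[ 0.52600713 -0.03690766  0.19510378]
```

View pics/z29.png

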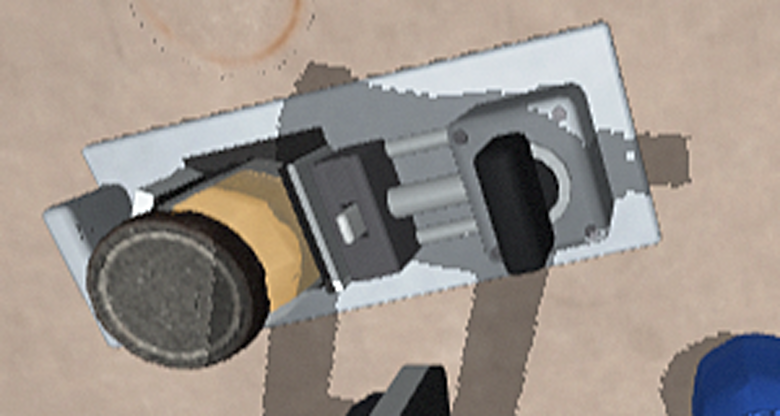

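View pics/sd29.png

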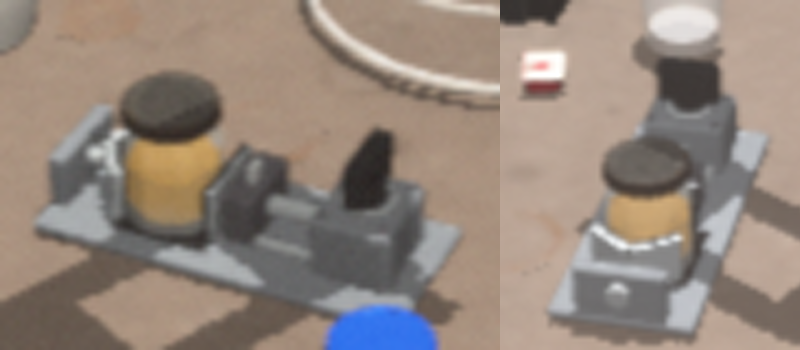

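View pics/scene29.png

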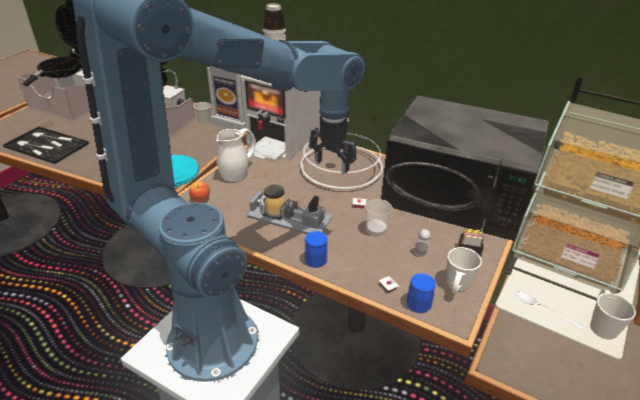

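```bash
python3 -c "
from bench import ctrl
print(ctrl.hand_in())"
```

```text
the job is handed in; nothing more can be done
None
```

The honey jar stands upright in the clamp, held between the pad and the V stop, and I turned the knob clockwise until the spring tab was up. I then let go and moved the arm clear, and handed the job in at about 28 s of the 64 s allowed.

**Last checks:**
- **Tab:** it shows raised in the wrist and scene pictures. My overlay put it at about 64 mm, good to roughly 1 mm. Its height did not change between the last gripped and released views, while the bar turned back about 10°, so I took it to be at its stop.
- **Jar:** upright and whole in the last pictures. I estimated the pad was pushed back about 4 mm at one point in the tightening, against the 7 mm that cracks the glass. That figure is rough.
- **Other things:** in the final scene picture, the other things look to be where they were.

**What went wrong or disagreed:**
- **First grip on the knob:** it closed on air, because the fingertips sit about 28 mm higher than the TCP pose suggests. I found this by touching the top of the bar with the shut fingers, at about 22 N, then went lower and gripped properly.
- **Knob springing back:** each time I let go, the bar turned back 7 to 10°, though the task says it stays where it is left. I regripped twice; it ended at about 3.18 rad, only slightly tighter than after the first release.
- **Tab height:** one reading, after the first release, came out about half a millimetre lower than the rest. I put that down to measurement error or the spring-back, and did not resolve it further.

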